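# Blank off the vacuum pump: clear the fittings, fetch the blank, put them back

### The job

The small vacuum pump's inlet is standing open: first move the three tall fittings (straight pipe, tee and gauge) from the parts rack to stand on the black rubber mat, then fetch the low blanking flange that stood behind them and set it down flat and centred on the pump's inlet, and only then put the three fittings back, each upright on the very spot where it stood at the start. Keep everything upright and set it down gently, never dropping it, and do not disturb the loose ring and the pipe clamp on the rack or the glass bottle.

Things in the scene. Friction and masses are not known exactly. Their poses are not given: they have to be found in the camera images.
- nipple: Straight steel pipe (nipple), stands upright, 125 mm tall: tube of 27 mm diameter with a round flange of 40 mm diameter, rim 7 mm thick, at top and bottom. No side branch. 0.3 kg. Origin: centre of its underside, z up along the tube. Easily taken by its top flange from above. It starts on one of the three spots of the rack's front row.
- tee: Steel pipe tee, stands upright, 105 mm tall, 0.35 kg: 27 mm tube with 40 mm flanges, rim 7 mm thick, at top and bottom (take it by the top one), and one side branch, axis 46 mm up, reaching 45 mm from the tube's axis towards its own -x, with a 40 mm end flange (top at 66 mm); at the start it points roughly to the robot. Origin: centre of underside, z up. Starts on one of the rack's three spots.
- gauge: Vacuum gauge, stands upright, 115 mm tall: white plastic cylinder of 50 mm diameter from 35 mm up to the top, over a 27 mm steel neck and a 40 mm steel foot flange. 0.3 kg. Origin: centre of its underside, z up. Easily taken by the white cylinder from above. It starts on one of the three spots of the rack's front row.
- blank: Blanking flange: solid steel disc, 55 mm diameter, 10 mm thick, with an upright steel grip post of 24 mm diameter on its middle, top at 45 mm. About 0.25 kg (varies). Origin: centre of its underside, z up. Starts behind the front row on the rack, so close to the tall fittings that a gripper cannot come down on it before they are moved.
- rack: Fixed plywood parts rack, a board 190 mm (x) by 270 mm (y), 8 mm thick, with a low lip (20 mm above the table) along its +x edge. Origin: centre of its underside, on the table. Its front row has three round black spots of 46 mm diameter at x = -35 mm, y = -80, 0 and +80 mm in its frame, where the three tall fittings stand at the start (which is on which varies); a fitting put back has its underside 8 mm above the table.
- mat: Fixed black rubber mat, 270 mm (x) by 150 mm (y), 3 mm thick, flat on the table to one side: the side area for the three fittings. Origin: centre of its underside, on the table. It and the pump may trade sides.
- pump: Fixed small vacuum pump, a finned aluminium cylinder of 112 mm base diameter with an upward steel inlet flange on top: flat round face of 55 mm diameter, 120 mm above the table, dark bore in its middle. Origin: centre of its underside, on the table; the inlet is straight above it. The blank lies flat on this face. A grey connector box, 70 mm high, sits on its +x side, reaching 70 mm from the axis.
- ring: Bystander, to be left alone: loose open aluminium ring, 55 mm diameter, 37 mm hole, 8 mm thick, lying on a back corner of the rack. Origin: centre of its underside.
- bottle: Bystander, to be left alone: amber glass bottle with white cap, 60 mm diameter, 150 mm tall, standing beyond the rack. Origin: centre of its underside.
- clamp: Bystander, to be left alone: loose aluminium pipe clamp, a ring of 68 mm diameter, 16 mm high, with a brass wing nut, lying on the other back corner of the rack; the wing nut's lug reaches 51 mm from the ring's centre, towards its own +x. Origin: centre of the ring, on its underside.
Not all that is in view belongs to the job. What is shaped like the nipple but purple or turquoise is not meant.

How it is judged:
By the outcome, as a careful person would: the job done as asked, in the order asked, and still so for the second after the job is handed in, with the robot touching nothing.
It also fails if it takes over 141 s, if anything falls off the work surface, if the arm or the gripper's body presses on something with over 40 N, if the wrist force passes 120 N, or if a joint passes its speed limit or range.

### The arm

A 7-joint arm with a two-finger parallel gripper is mounted at the origin on the work surface. World frame = base frame: x ahead of the robot, y to its left, z up, the work surface at z = 0. Lengths are in m, angles in degrees, forces in N, time in s.
With the tool pointing down it reaches from about 0.4 to 0.75 m from the base axis. Payload 19.5 kg.
Tool frame: the origin (TCP) lies between the finger pads; the fingertips stand 19 mm ahead of it and the grasp point (between the pads) is the TCP; z points along the fingers, y is the direction in which the jaws open and shut (so a half turn about z gives the same grasp; the last joint's range is limited). The gripper opens to 85 mm and grips with 20 to 120 N. Pads are 22 mm wide; open, the fingers measure 114 mm over their backs; the gripper's body (76 mm by 85 mm) begins 54 mm behind the grasp point. The pads swing forward as they close: fully open they stand 13 mm farther back than shut.
Start: joints at [72.668, 40.479, -1.581, 85.061, 1.261, 54.483, -4.326], TCP at [0.148, -0.556, 0.25] pointing down, gripper open.
Joint ranges: [-155.06, 155.06], [-18.47, 123.98], [-90, 86.84], [0, 140.48], [-83.41, 263.41], [0, 116], [-161.91, 161.91]. Speed limits (degrees/s): [108.29, 108.29, 147.25, 147.25, 172.46, 172.46, 172.46].

### API

Orientations are given as a 3x3 rotation matrix whose columns are the frame's x, y, z axes.
In Python, from workcell import state, grab_frame, calibration, sign_off gives the robot as it stands.
- The arm moves only by the tool send_rows, never from a script. Its argument "series" is a list of rows, each an object with "hand": the finger opening in mm, from 0 to 85.4; "offset": the shift along the tool's x, y, z in mm, a list of three; "twist": the turn, a rotation vector about the tool's x, y, z in rad, a list of three. In form: [{"hand": hand, "offset": [dx, dy, dz], "twist": [rx, ry, rz]}, ...]. A call has 1 to 20 rows; each row is the pose to reach, as a shift and turn from the pose measured when the call began, along the tool's axes at that moment; what a row does not reach only later rows make up. A row lasts 1/12 s, in which the tool goes at most 41.7 mm and 7.16 degrees, less where a joint would pass 70% of its speed; a pose out of reach is approached as far as the arm can. A call with a gripper value outside its range is refused whole. The fingers move at their own pace and stop on an object; "squeeze" is the grip in N (left out, the last holds). Time passes only in rows, so rows that repeat a pose let the fingers close. It gives the time, the measured TCP pose, the force and the opening at its end, in the units of the state.
- state(): the state, without advancing time (a new reading comes with each control period).
- grab_frame(name): name is "scene" or "top"; returns the picture (400x640x3 uint8, blue, green, red); there is no depth.
- calibration(name): a dict with "fov_y" (degrees; the focal length in pixels is half the picture's height over the tangent of half this angle, whatever the lens; pixels are square), "cx", "cy" (the principal point, pixels), "xyz" and "rotation" of the camera in the world. Camera axes: x right, y up, looking along -z (the intrinsics and any distortion apply to the point x, -y, -z); pixel columns grow to the right and rows downward; lengths in m; the calibration is good to about 2 mm. A picture is of the moment at which its call begins. calibration takes no time and is no camera call.
- sign_off(): hands the job in, once; it reports no verdict.
The state is a dict: "t": time; "q": joint angles; "dq": joint speeds; "effort": joint torques, N m; "eef_pos": TCP position; "tcp_rot": TCP orientation; "wrist_force": force on the tool from outside, world axes, zero at the start; "moment": the same for the moment, N m; "opening": finger opening in m.
Only numpy, scipy, OpenCV 4.12 (cv2) and the standard library are available. Lean on these libraries where they do the work, as an engineer would, in place of code of your own. Each camera call takes 0.05 s, during which the arm holds its last target.

## Working session

There is one attempt and no reset: what is moved stays moved. The work goes in short steps, Python scripts to look and compute and a tool call to move; the robot and the scene stay as the last step left them, time stands still between calls to the robot, and variables do not carry over. Pictures are saved under pics/ and viewed, and the job is handed in when it is done.

Besides the shell and the picture viewer there is one more tool, called after "Emit:" by a JSON object that holds its "api" and its "payload", one argument or row to a line. send_rows: Moves the arm, as the interface text tells. Its arguments: {"type":"object","properties":{"series":{"type":"array","items":{"type":"object","properties":{"hand":{"type":"number"},"offset":{"type":"array","items":{"type":"number"}},"twist":{"type":"array","items":{"type":"number"}}}}},"squeeze":{"type":"number"}},"required":["series"]}

```bash
mkdir -p pics; ls; python3 - <<'E'
from workcell import *
import cv2,numpy as np
np.set_printoptions(precision=4,suppress=True)
s=state();print(s['t'],s['eef_pos'],s['tcp_rot'],s['opening'],s['wrist_force'])
for n in('scene','top'):
    print(n,calibration(n)); cv2.imwrite(f'pics/{n}0.png',grab_frame(n))
E
```

```text
pics
0.0 [ 0.1482 -0.5553  0.2498] [[ 0.9662  0.2578 -0.0003]
 [ 0.2578 -0.9662  0.001 ]
 [-0.0001 -0.0011 -1.    ]] 0.08550543064432357 [-0.0283  0.9755 -0.1363]
scene {'fov_y': 55.45183838661537, 'cx': 324.0390822778311, 'cy': 197.48386784237758, 'xyz': array([ 0.7996, -0.4593,  0.722 ]), 'rotation': array([[ 0.8651, -0.3886,  0.3171],
       [ 0.5015,  0.6845, -0.5291],
       [-0.0114,  0.6168,  0.7871]])}
top {'fov_y': 56.07134648383515, 'cx': 317.4178685412606, 'cy': 206.02311856633287, 'xyz': array([0.4758, 0.0192, 0.8184]), 'rotation': array([[-0.0264,  0.9938, -0.1076],
       [-0.9997, -0.0263,  0.0023],
       [-0.0005,  0.1076,  0.9942]])}
```

View pics/scene0.png

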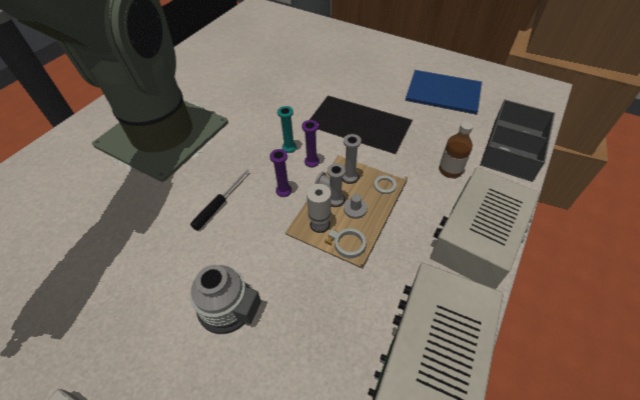

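View pics/top0.png

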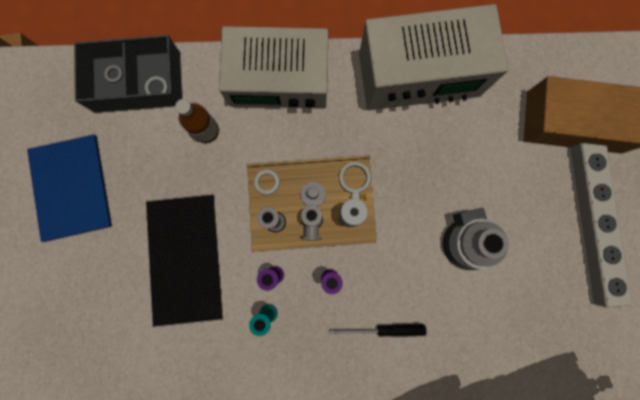

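Top view: rack centre ~(312,203), nipple top (267,216), tee (311,214), gauge (353,210), blank (313,190) behind the tee. The mat is at ~(184,260) and the pump inlet at ~(492,243). The decoys are purple (268,279) and (331,281) and turquoise (261,323). I'll enlarge these for readings.

```bash
python3 - <<'E'
import cv2
t=cv2.imread('pics/top0.png');s=cv2.imread('pics/scene0.png')
def crop(i,x,y,w,h,k,f): cv2.imwrite(f,cv2.resize(i[y:y+h,x:x+w],None,fx=k,fy=k,interpolation=cv2.INTER_CUBIC))
crop(t,235,145,150,110,5,'pics/t_rack.png')
crop(s,260,95,155,115*1,5,'pics/s_rackA.png')
crop(s,280,150,140,118,5,'pics/s_rackB.png')
crop(t,425,190,100,90,6,'pics/t_pump.png')
crop(s,180,255,100,90,6,'pics/s_pump.png')
E
```

```text
(no output)
```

View pics/t_rack.png

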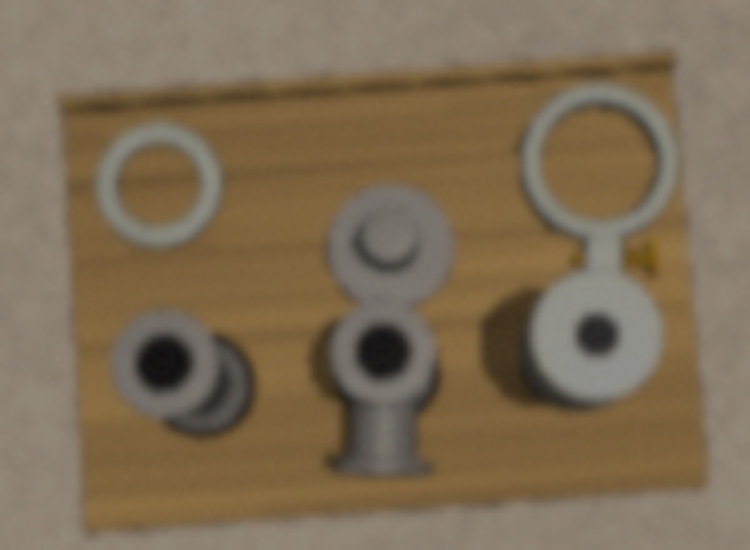

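View pics/s_rackB.png

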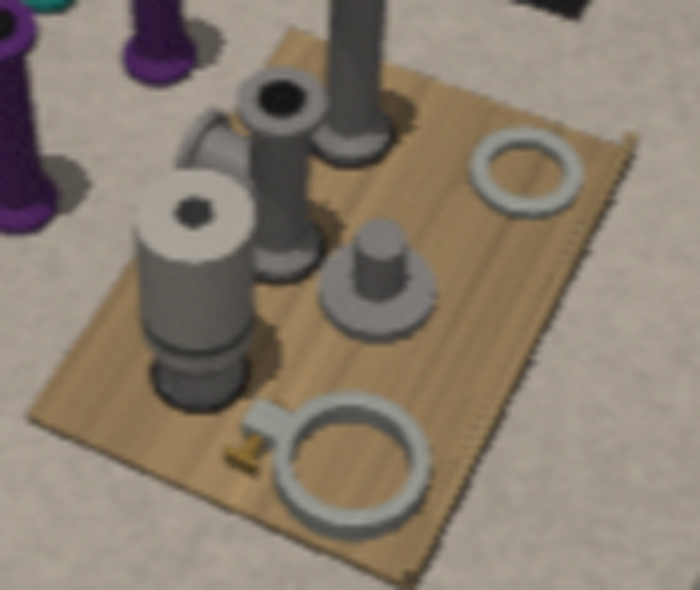

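View pics/s_rackA.png

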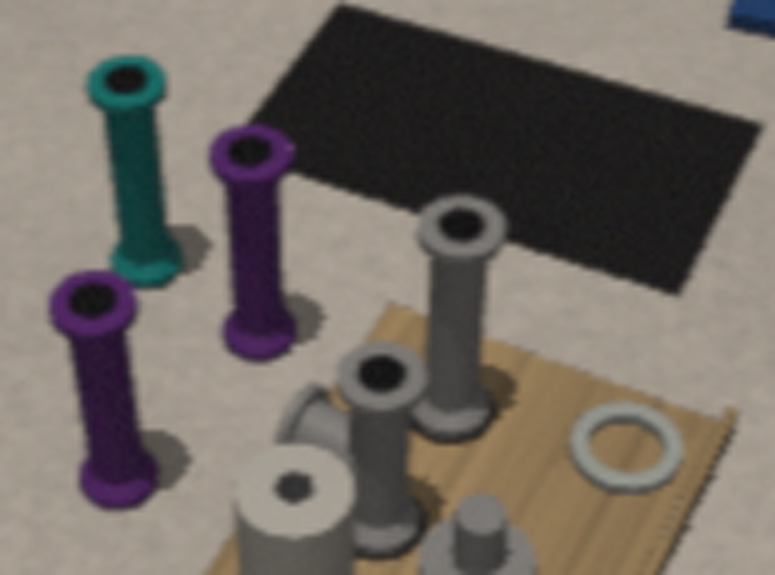

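View pics/t_pump.png

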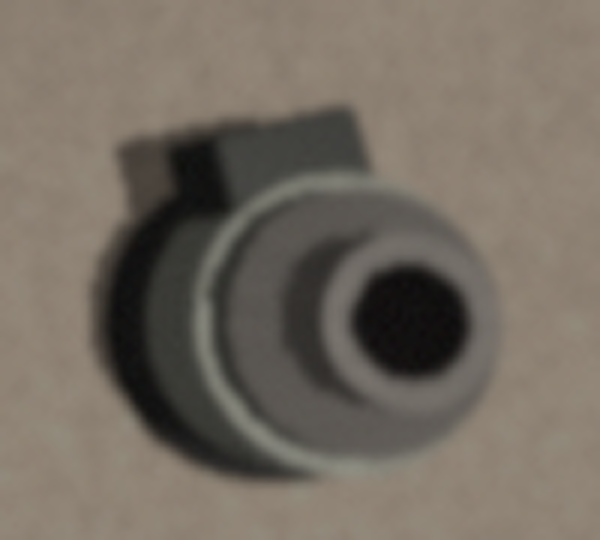

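View pics/s_pump.png

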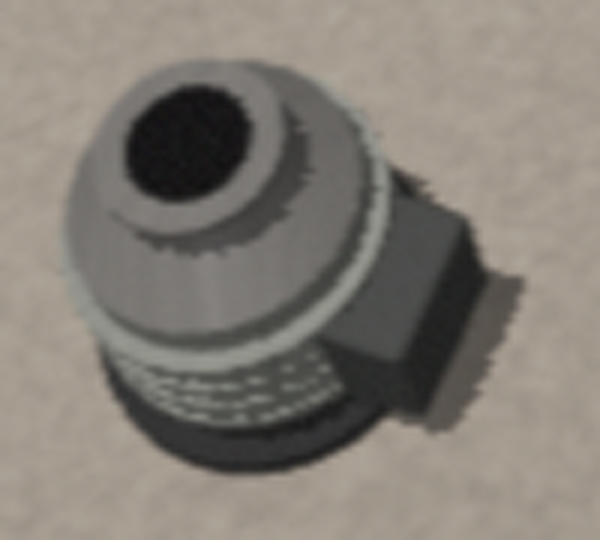

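```bash
cat > h.py <<'E'
from workcell import *
import cv2,numpy as np
np.set_printoptions(precision=4,suppress=True)
def ray(n,u,v):
    c=calibration(n);f=200/np.tan(np.radians(c['fov_y']/2))
    d=c['rotation']@np.array([(u-c['cx'])/f,-(v-c['cy'])/f,-1.]);return np.array(c['xyz']),d/np.linalg.norm(d)
def tri(a,b):
    (p,d),(q,e)=ray('top',*a),ray('scene',*b)
    A=np.array([d,-e]).T;x=np.linalg.lstsq(A,q-p,rcond=None)[0]
    P,Q=p+d*x[0],q+e*x[1];return (P+Q)/2,np.linalg.norm(P-Q)*1000
def atz(n,a,z):
    p,d=ray(n,*a);return p+d*(z-p[2])/d[2]
def proj(n,P):
    c=calibration(n);f=200/np.tan(np.radians(c['fov_y']/2));k=c['rotation'].T@(np.array(P)-c['xyz'])
    return np.array([c['cx']-f*k[0]/k[2],c['cy']+f*k[1]/k[2]])
def un(p,o,k): return ((p[0]+.5)/k-.5+o[0],(p[1]+.5)/k-.5+o[1])
def crop(n,x,y,w,h,k,f,im=None):
    im=grab_frame(n) if im is None else im
    cv2.imwrite('pics/'+f,cv2.resize(im[y:y+h,x:x+w],None,fx=k,fy=k,interpolation=cv2.INTER_CUBIC));return im
E
python3 - <<'E'
from h import *
T=lambda p:un(p,(235,145),5);A=lambda p:un(p,(260,95),5);B=lambda p:un(p,(280,150),5)
TP=lambda p:un(p,(425,190),6);SP=lambda p:un(p,(180,255),6)
for nm,a,b in [('nip',T((163,362)),A((463,225))),('tee',T((383,350)),A((382,374))),('gauge',T((596,335)),B((194,211))),('blankpost',T((388,238)),B((381,240))),('pump',TP((411,321)),SP((188,142))),
 ('ring',T((160,185)),B((527,170))),('clamp',T((600,160)),B((352,463))),
 ('rackNL',T((88,530)),B((290,28))),('rackNR',T((705,485)),B((28,415))),('rackFL',T((62,97)),B((632,135))),('rackFR',T((672,55)),B((412,585))),
 ('matFL',(147,202),A((760,125))),('matFR',(213,195),A((680,293))),('bottle',(182,105),(466,127)),
 ('pur1',(268,281),A((250,152))),('pur2',(331,283),A((94,299))),('turq',(260,325),A((126,80)))]:
    print(nm,*tri(a,b))
for p in [(147,202),(213,195),(222,318),(153,325)]: print('mat',atz('top',p,.003))
E
```

```text
nip [0.5331 0.1108 0.1311] 1.7473151077583342
tee [0.5369 0.0301 0.1116] 1.3567759208058219
gauge [ 0.5397 -0.0494  0.1218] 1.8233721944195154
blankpost [0.5893 0.0281 0.0479] 2.33336774032171
pump [ 0.4746 -0.3051  0.1193] 1.9353728870974038
ring [0.6203 0.127  0.0128] 2.3695433259176264
clamp [ 0.625  -0.0643  0.0175] 1.5106156978967957
rackNL [0.4715 0.16   0.007 ] 0.9206677592279896
rackNR [ 0.4839 -0.1059  0.0033] 1.2169782693175775
rackFL [0.658  0.1675 0.0197] 0.5103419165214066
rackFR [ 0.6723 -0.099   0.0084] 0.5833010246887796
matFL [0.5841 0.391  0.002 ] 2.8147264803342185
matFR [ 0.5968  0.2477 -0.001 ] 4.157316664478577
bottle [0.7438 0.2644 0.142 ] 3.0311647674215485
pur1 [0.418  0.1126 0.123 ] 4.854638572806533
pur2 [ 0.4102 -0.0029  0.1235] 1.728005713171505
turq [0.3397 0.1272 0.1244] 2.6040835719664717
mat [0.5828 0.3896 0.003 ]
mat [0.5944 0.2454 0.003 ]
mat [0.3312 0.2254 0.003 ]
mat [0.3206 0.3711 0.003 ]
```

Heights agree with the text: nipple 131 mm, tee 112, gauge 122, pump 119. The meant nipple is the grey steel one at top view (267,217), on the rack. The purple (268,281), (331,283) and turquoise (260,325) look-alikes stand on the table, and the enlarged crop confirms this. Next I'll go above the nipple.

Emit:
{"api": "send_rows", "payload": {
  "series": [
    {"hand": 66, "offset": [34, -11, 0], "twist": [0, 0, -0.06]},
    {"hand": 66, "offset": [69, -22, 0], "twist": [0, 0, -0.12]},
    {"hand": 66, "offset": [103, -33, 0], "twist": [0, 0, -0.19]},
    {"hand": 66, "offset": [137, -43, 0], "twist": [0, 0, -0.26]},
    {"hand": 66, "offset": [171, -54, 0], "twist": [0, 0, -0.34]},
    {"hand": 66, "offset": [205, -65, 0], "twist": [0, 0, -0.42]},
    {"hand": 66, "offset": [240, -76, 0], "twist": [0, 0, -0.5]},
    {"hand": 66, "offset": [265, -103, 0], "twist": [0, 0, -0.58]},
    {"hand": 66, "offset": [290, -130, 0], "twist": [0, 0, -0.66]},
    {"hand": 66, "offset": [314, -156, 0], "twist": [0, 0, -0.74]},
    {"hand": 66, "offset": [339, -183, 0], "twist": [0, 0, -0.82]},
    {"hand": 66, "offset": [364, -210, 0], "twist": [0, 0, -0.9]},
    {"hand": 66, "offset": [388, -236, 0], "twist": [0, 0, -0.98]},
    {"hand": 66, "offset": [413, -262, 0], "twist": [0, 0, -1.06]},
    {"hand": 66, "offset": [438, -289, 0], "twist": [0, 0, -1.14]},
    {"hand": 66, "offset": [462, -315, 0], "twist": [0, 0, -1.22]},
    {"hand": 66, "offset": [486, -341, 0], "twist": [0, 0, -1.31]},
    {"hand": 66, "offset": [500, -380, 0], "twist": [0, 0, -1.31]},
    {"hand": 66, "offset": [510, -415, 0], "twist": [0, 0, -1.31]},
    {"hand": 66, "offset": [520, -450, 0], "twist": [0, 0, -1.31]}
  ],
  "squeeze": 60
}}

```text
t: 1.77
eef_pos: [0.5343, 0.0154, 0.25]
tcp_rot: [[-0.0, 1.0, -0.001], [1.0, 0.0, 0.001], [0.001, -0.001, -1.0]]
wrist_force: [1.3, -0.4, 0.1]
opening: 0.066
```

Emit:
{"api": "send_rows", "payload": {
  "series": [
    {"hand": 66, "offset": [32, 0, 0], "twist": [0, 0, 0]},
    {"hand": 66, "offset": [64, -1, 0], "twist": [0, 0, 0]},
    {"hand": 66, "offset": [85, -1, 10], "twist": [0, 0, 0]},
    {"hand": 66, "offset": [95, -1, 30], "twist": [0, 0, 0]},
    {"hand": 66, "offset": [95, -1, 60], "twist": [0, 0, 0]},
    {"hand": 66, "offset": [95, -1, 80], "twist": [0, 0, 0]},
    {"hand": 66, "offset": [95, -1, 90], "twist": [0, 0, 0]},
    {"hand": 66, "offset": [95, -1, 90], "twist": [0, 0, 0]}
  ]
}}

```text
t: 2.43
eef_pos: [0.5326, 0.1103, 0.1584]
tcp_rot: [[-0.0, 1.0, -0.004], [1.0, 0.0, 0.0], [0.0, -0.004, -1.0]]
wrist_force: [-0.5, 0.7, 0.3]
opening: 0.0661
```

```bash
python3 - <<'E'
from h import *
i=crop('top',225,140,160,120,5,'t1.png'); j=crop('scene',280,80,150,115,5,'s1.png')
for n,k,o in(('top',5,(225,140)),('scene',5,(280,80))):
  for P in ([.5335,.1104,.16],[.5335,.1104,.141]): print(n,(proj(n,P)-o)*k)
E
```

```text
top [199.6421 375.3555]
top [206.9657 379.7502]
scene [362.5365 250.2582]
scene [360.5024 282.6831]
```

View pics/t1.png

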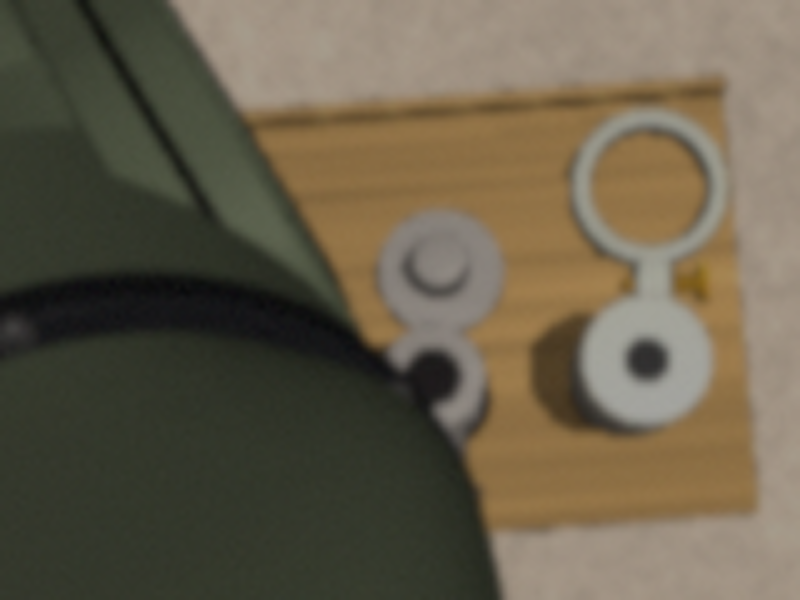

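View pics/s1.png

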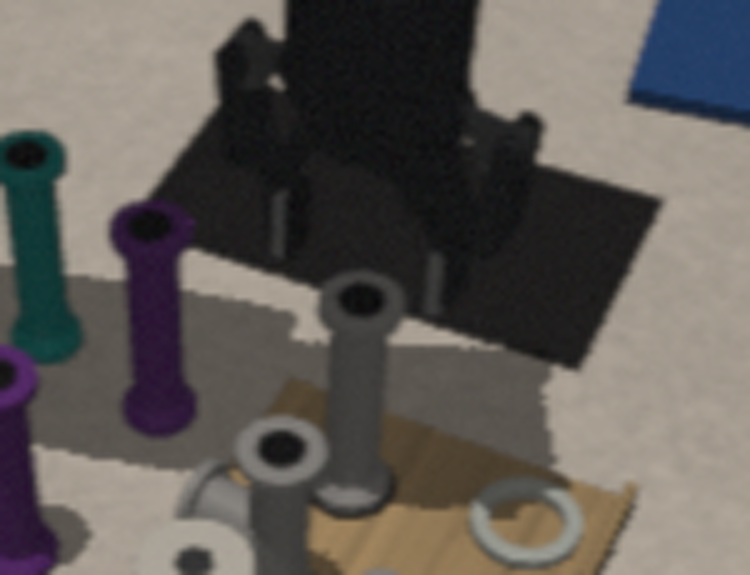

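The scene crop shows the open jaws straddling the nipple's top flange at crop (362,300), centred. I'll descend and grip.

Emit:
{"api": "send_rows", "payload": {
  "series": [
    {"hand": 66, "offset": [0, 0, 15], "twist": [0, 0, 0]},
    {"hand": 66, "offset": [0, 0, 27], "twist": [0, 0, 0]},
    {"hand": 66, "offset": [0, 0, 34], "twist": [0, 0, 0]},
    {"hand": 66, "offset": [0, 0, 34], "twist": [0, 0, 0]},
    {"hand": 34, "offset": [0, 0, 34], "twist": [0, 0, 0]},
    {"hand": 34, "offset": [0, 0, 34], "twist": [0, 0, 0]},
    {"hand": 34, "offset": [0, 0, 34], "twist": [0, 0, 0]},
    {"hand": 34, "offset": [0, 0, 34], "twist": [0, 0, 0]},
    {"hand": 34, "offset": [0, 0, 34], "twist": [0, 0, 0]},
    {"hand": 34, "offset": [0, 0, 34], "twist": [0, 0, 0]}
  ]
}}

```text
t: 3.37
eef_pos: [0.534, 0.1107, 0.128]
tcp_rot: [[0.0, 1.0, 0.001], [1.0, -0.0, 0.002], [0.002, 0.001, -1.0]]
wrist_force: [-1.0, 0.2, 10.4]
opening: 0.0376
```

Emit:
{"api": "send_rows", "payload": {
  "series": [
    {"hand": 34, "offset": [0, 0, -5], "twist": [0, 0, 0]},
    {"hand": 34, "offset": [0, 0, -20], "twist": [0, 0, 0]},
    {"hand": 34, "offset": [0, 0, -40], "twist": [0, 0, 0]},
    {"hand": 34, "offset": [0, 0, -40], "twist": [0, 0, 0]},
    {"hand": 34, "offset": [0, 0, -40], "twist": [0, 0, 0]}
  ]
}}

```text
t: 3.78
eef_pos: [0.5343, 0.1106, 0.1689]
tcp_rot: [[0.0, 1.0, 0.003], [1.0, -0.0, 0.002], [0.002, 0.003, -1.0]]
wrist_force: [-0.1, -0.7, -3.7]
opening: 0.0379
```

```bash
python3 - <<'E'
from h import *
crop('scene',280,60,150,115,5,'s2.png')
s=state();print(s['eef_pos'],s['wrist_force'],s['opening'])
E
```

```text
[0.5339 0.1105 0.168 ] [ 0.1916  0.1314 -2.9045] 0.03777927798522562
```

View pics/s2.png

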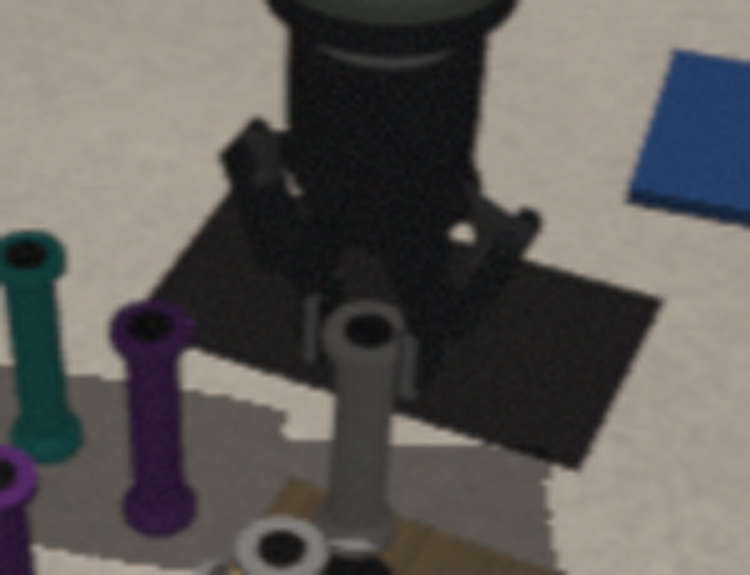

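The nipple hangs upright in the jaws. I'll carry it to the mat.

Emit:
{"api": "send_rows", "payload": {
  "series": [
    {"hand": 34, "offset": [8, 0, -10], "twist": [0, 0, 0]},
    {"hand": 34, "offset": [26, 1, -20], "twist": [0, 0, 0]},
    {"hand": 34, "offset": [51, 3, -20], "twist": [0, 0, 0]},
    {"hand": 34, "offset": [76, 4, -20], "twist": [0, 0, 0]},
    {"hand": 34, "offset": [101, 5, -20], "twist": [0, 0, 0]},
    {"hand": 34, "offset": [126, 7, -20], "twist": [0, 0, 0]},
    {"hand": 34, "offset": [151, 8, -20], "twist": [0, 0, 0]},
    {"hand": 34, "offset": [176, 10, -15], "twist": [0, 0, 0]},
    {"hand": 34, "offset": [194, 11, -5], "twist": [0, 0, 0]},
    {"hand": 34, "offset": [201, 11, 5], "twist": [0, 0, 0]},
    {"hand": 34, "offset": [201, 11, 18], "twist": [0, 0, 0]},
    {"hand": 34, "offset": [201, 11, 28], "twist": [0, 0, 0]},
    {"hand": 34, "offset": [201, 11, 35], "twist": [0, 0, 0]},
    {"hand": 34, "offset": [201, 11, 38], "twist": [0, 0, 0]},
    {"hand": 34, "offset": [201, 11, 38], "twist": [0, 0, 0]}
  ]
}}

```text
t: 5.08
eef_pos: [0.545, 0.3109, 0.1298]
tcp_rot: [[0.001, 1.0, 0.001], [1.0, -0.001, 0.001], [0.001, 0.001, -1.0]]
wrist_force: [-0.4, 1.1, -2.8]
opening: 0.0376
```

Underside now about 7 mm above the mat. I'll lower it slowly in small rows.

Emit:
{"api": "send_rows", "payload": {
  "series": [
    {"hand": 34, "offset": [0, 0, 2], "twist": [0, 0, 0]},
    {"hand": 34, "offset": [0, 0, 4], "twist": [0, 0, 0]},
    {"hand": 34, "offset": [0, 0, 5], "twist": [0, 0, 0]},
    {"hand": 34, "offset": [0, 0, 6], "twist": [0, 0, 0]},
    {"hand": 34, "offset": [0, 0, 6.5], "twist": [0, 0, 0]},
    {"hand": 34, "offset": [0, 0, 6.5], "twist": [0, 0, 0]}
  ]
}}

```text
t: 5.58
eef_pos: [0.545, 0.3109, 0.1233]
tcp_rot: [[0.001, 1.0, 0.001], [1.0, -0.001, 0.001], [0.001, 0.001, -1.0]]
wrist_force: [0.6, 0.5, -1.6]
opening: 0.0374
```

Emit:
{"api": "send_rows", "payload": {
  "series": [
    {"hand": 34, "offset": [0, 0, 0.5], "twist": [0, 0, 0]},
    {"hand": 34, "offset": [0, 0, 1], "twist": [0, 0, 0]},
    {"hand": 34, "offset": [0, 0, 1], "twist": [0, 0, 0]}
  ]
}}

```text
t: 5.83
eef_pos: [0.5452, 0.3113, 0.1231]
tcp_rot: [[0.001, 1.0, 0.002], [1.0, -0.001, 0.002], [0.002, 0.002, -1.0]]
wrist_force: [-2.1, -0.7, 8.1]
opening: 0.0374
```

In contact (8 N). I'll release and rise.

Emit:
{"api": "send_rows", "payload": {
  "series": [
    {"hand": 45, "offset": [0, 0, 0], "twist": [0, 0, 0]},
    {"hand": 66, "offset": [0, 0, 0], "twist": [0, 0, 0]},
    {"hand": 66, "offset": [0, 0, 0], "twist": [0, 0, 0]},
    {"hand": 66, "offset": [0, 0, 0], "twist": [0, 0, 0]},
    {"hand": 66, "offset": [0, 0, -10], "twist": [0, 0, 0]},
    {"hand": 66, "offset": [0, 0, -30], "twist": [0, 0, 0]},
    {"hand": 66, "offset": [0, 0, -50], "twist": [0, 0, 0]},
    {"hand": 66, "offset": [-20, 0, -65], "twist": [0, 0, 0]},
    {"hand": 66, "offset": [-60, -2, -65], "twist": [0, 0, 0]},
    {"hand": 66, "offset": [-100, -3, -65], "twist": [0, 0, 0]},
    {"hand": 66, "offset": [-140, -5, -65], "twist": [0, 0, 0]},
    {"hand": 66, "offset": [-180, -7, -65], "twist": [0, 0, 0]},
    {"hand": 66, "offset": [-220, -8, -65], "twist": [0, 0, 0]},
    {"hand": 66, "offset": [-260, -8, -60], "twist": [0, 0, 0]},
    {"hand": 66, "offset": [-281, -8, -50], "twist": [0, 0, 0]},
    {"hand": 66, "offset": [-281, -8, -40], "twist": [0, 0, 0]},
    {"hand": 66, "offset": [-281, -8, -25], "twist": [0, 0, 0]},
    {"hand": 66, "offset": [-281, -8, -20], "twist": [0, 0, 0]},
    {"hand": 66, "offset": [-281, -8, -20], "twist": [0, 0, 0]}
  ]
}}

```text
t: 7.42
eef_pos: [0.5367, 0.0307, 0.1421]
tcp_rot: [[0.0, 1.0, 0.001], [1.0, -0.0, 0.002], [0.002, 0.001, -1.0]]
wrist_force: [-0.3, -0.0, 0.4]
opening: 0.0661
```

```bash
python3 - <<'E'
from h import *
im=grab_frame('scene');cv2.imwrite('pics/s3.png',im)
crop('scene',270,70,170,130,4,'s3c.png',im);crop('top',130,180,250,150,3,'t3.png')
E
```

```text
(no output)
```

View pics/s3c.png

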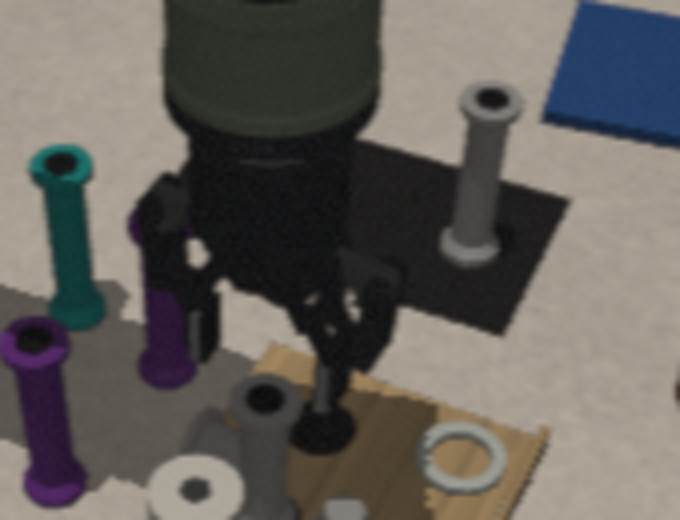

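View pics/t3.png

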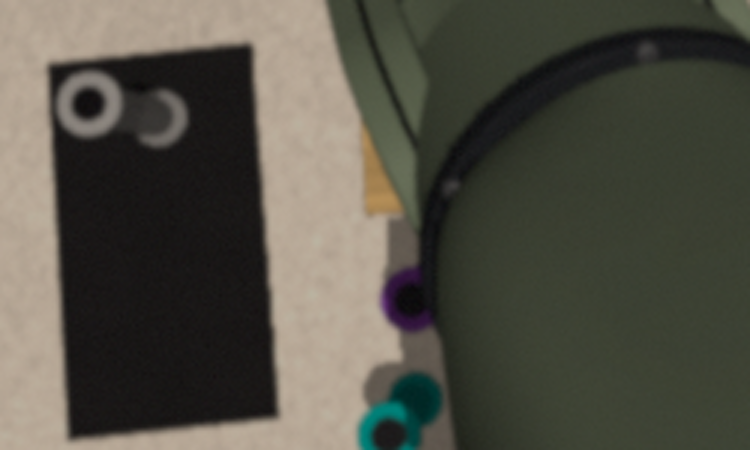

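The nipple stands on the mat at scene crop (480,170). The tee is between the jaws, so I'll grip it.

Emit:
{"api": "send_rows", "payload": {
  "series": [
    {"hand": 66, "offset": [0, 0, 15], "twist": [0, 0, 0]},
    {"hand": 66, "offset": [0, 0, 28], "twist": [0, 0, 0]},
    {"hand": 66, "offset": [0, 0, 36], "twist": [0, 0, 0]},
    {"hand": 66, "offset": [0, 0, 36], "twist": [0, 0, 0]},
    {"hand": 34, "offset": [0, 0, 36], "twist": [0, 0, 0]},
    {"hand": 34, "offset": [0, 0, 36], "twist": [0, 0, 0]},
    {"hand": 34, "offset": [0, 0, 36], "twist": [0, 0, 0]},
    {"hand": 34, "offset": [0, 0, 36], "twist": [0, 0, 0]},
    {"hand": 34, "offset": [0, 0, 36], "twist": [0, 0, 0]},
    {"hand": 34, "offset": [0, 0, 36], "twist": [0, 0, 0]}
  ]
}}

```text
t: 8.35
eef_pos: [0.5376, 0.0309, 0.1083]
tcp_rot: [[0.0, 1.0, 0.004], [1.0, -0.0, 0.002], [0.002, 0.004, -1.0]]
wrist_force: [-0.3, 0.0, 9.8]
opening: 0.0376
```

Emit:
{"api": "send_rows", "payload": {
  "series": [
    {"hand": 34, "offset": [0, 0, -6], "twist": [0, 0, 0]},
    {"hand": 34, "offset": [0, 0, -20], "twist": [0, 0, 0]},
    {"hand": 34, "offset": [0, 0, -45], "twist": [0, 0, 0]},
    {"hand": 34, "offset": [0, 0, -70], "twist": [0, 0, 0]},
    {"hand": 34, "offset": [0, 0, -95], "twist": [0, 0, 0]},
    {"hand": 34, "offset": [8, -2, -115], "twist": [0, 0, 0]},
    {"hand": 34, "offset": [28, -8, -130], "twist": [0, 0, 0]},
    {"hand": 34, "offset": [56, -16, -135], "twist": [0, 0, 0]},
    {"hand": 34, "offset": [84, -24, -135], "twist": [0, 0, 0]},
    {"hand": 34, "offset": [112, -32, -135], "twist": [0, 0, 0]},
    {"hand": 34, "offset": [140, -40, -135], "twist": [0, 0, 0]},
    {"hand": 34, "offset": [168, -48, -135], "twist": [0, 0, 0]},
    {"hand": 34, "offset": [196, -56, -135], "twist": [0, 0, 0]},
    {"hand": 34, "offset": [224, -64, -135], "twist": [0, 0, 0]},
    {"hand": 34, "offset": [252, -72, -130], "twist": [0, 0, 0]},
    {"hand": 34, "offset": [272, -78, -115], "twist": [0, 0, 0]},
    {"hand": 34, "offset": [280, -80, -95], "twist": [0, 0, 0]},
    {"hand": 34, "offset": [280, -80, -70], "twist": [0, 0, 0]},
    {"hand": 34, "offset": [280, -80, -50], "twist": [0, 0, 0]},
    {"hand": 34, "offset": [280, -80, -40], "twist": [0, 0, 0]}
  ]
}}

```text
t: 10.02
eef_pos: [0.4569, 0.3105, 0.1472]
tcp_rot: [[-0.0, 1.0, 0.002], [1.0, 0.0, 0.001], [0.001, 0.002, -1.0]]
wrist_force: [-0.1, 0.1, -3.8]
opening: 0.0373
```

```bash
python3 - <<'E'
from h import *
crop('scene',250,60,170,130,4,'s4.png')
s=state();print(s['eef_pos'],s['wrist_force'],s['opening'])
E
```

```text
[0.4568 0.3103 0.1465] [-1.9119 -0.5387 -6.9423] 0.037552586153922346
```

View pics/s4.png

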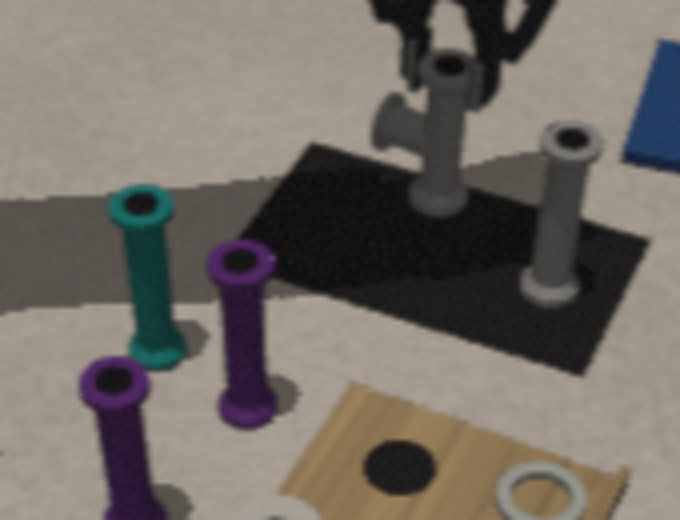

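The tee hangs upright over the mat. The freed left spot shows at scene crop (400,467). I'll lower the tee and press lightly.

Emit:
{"api": "send_rows", "payload": {
  "series": [
    {"hand": 34, "offset": [0, 0, 12], "twist": [0, 0, 0]},
    {"hand": 34, "offset": [0, 0, 24], "twist": [0, 0, 0]},
    {"hand": 34, "offset": [0, 0, 33], "twist": [0, 0, 0]},
    {"hand": 34, "offset": [0, 0, 38], "twist": [0, 0, 0]},
    {"hand": 34, "offset": [0, 0, 41], "twist": [0, 0, 0]},
    {"hand": 34, "offset": [0, 0, 42], "twist": [0, 0, 0]},
    {"hand": 34, "offset": [0, 0, 43], "twist": [0, 0, 0]},
    {"hand": 34, "offset": [0, 0, 44], "twist": [0, 0, 0]},
    {"hand": 34, "offset": [0, 0, 44], "twist": [0, 0, 0]}
  ]
}}

```text
t: 10.82
eef_pos: [0.4571, 0.3107, 0.1034]
tcp_rot: [[-0.0, 1.0, 0.002], [1.0, 0.0, 0.001], [0.001, 0.002, -1.0]]
wrist_force: [-2.7, -1.6, 7.3]
opening: 0.0377
```

Emit:
{"api": "send_rows", "payload": {
  "series": [
    {"hand": 45, "offset": [0, 0, 0], "twist": [0, 0, 0]},
    {"hand": 66, "offset": [0, 0, 0], "twist": [0, 0, 0]},
    {"hand": 66, "offset": [0, 0, 0], "twist": [0, 0, 0]},
    {"hand": 66, "offset": [0, 0, 0], "twist": [0, 0, 0]},
    {"hand": 66, "offset": [0, 0, -10], "twist": [0, 0, 0]},
    {"hand": 66, "offset": [0, 0, -35], "twist": [0, 0, 0]},
    {"hand": 66, "offset": [0, 0, -65], "twist": [0, 0, 0]},
    {"hand": 74, "offset": [-20, 5, -85], "twist": [0, 0, 0]},
    {"hand": 74, "offset": [-60, 14, -90], "twist": [0, 0, 0]},
    {"hand": 74, "offset": [-100, 23, -90], "twist": [0, 0, 0]},
    {"hand": 74, "offset": [-140, 32, -90], "twist": [0, 0, 0]},
    {"hand": 74, "offset": [-180, 41, -90], "twist": [0, 0, 0]},
    {"hand": 74, "offset": [-220, 50, -90], "twist": [0, 0, 0]},
    {"hand": 74, "offset": [-260, 60, -90], "twist": [0, 0, 0]},
    {"hand": 74, "offset": [-300, 69, -90], "twist": [0, 0, 0]},
    {"hand": 74, "offset": [-340, 78, -85], "twist": [0, 0, 0]},
    {"hand": 74, "offset": [-360, 82, -70], "twist": [0, 0, 0]},
    {"hand": 74, "offset": [-360, 82, -55], "twist": [0, 0, 0]},
    {"hand": 74, "offset": [-360, 82, -50], "twist": [0, 0, 0]},
    {"hand": 74, "offset": [-360, 82, -50], "twist": [0, 0, 0]}
  ]
}}

```text
t: 12.48
eef_pos: [0.5386, -0.0488, 0.1529]
tcp_rot: [[-0.001, 1.0, 0.001], [1.0, 0.001, 0.002], [0.002, 0.001, -1.0]]
wrist_force: [-0.4, 0.4, 0.7]
opening: 0.0738
```

```bash
python3 - <<'E'
from h import *
crop('scene',270,80,150,150,4,'s5.png')
s=state();print(s['eef_pos'],s['wrist_force'],s['opening'])
E
```

```text
[ 0.5389 -0.0484  0.1536] [-0.5723  0.2355  0.286 ] 0.07404451333400425
```

View pics/s5.png

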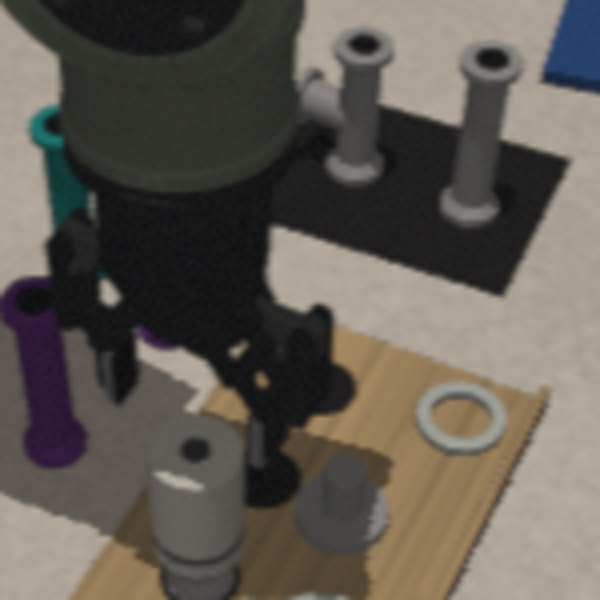

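Tee and nipple stand on the mat. The jaws sit above the gauge top at crop (195,450), so I'll descend and grip the white cylinder.

Emit:
{"api": "send_rows", "payload": {
  "series": [
    {"hand": 74, "offset": [0, 1, 15], "twist": [0, 0, 0]},
    {"hand": 74, "offset": [-1, 1, 30], "twist": [0, 0, 0]},
    {"hand": 74, "offset": [-1, 1, 42], "twist": [0, 0, 0]},
    {"hand": 74, "offset": [-1, 1, 48], "twist": [0, 0, 0]},
    {"hand": 74, "offset": [-1, 1, 48], "twist": [0, 0, 0]},
    {"hand": 44, "offset": [-1, 1, 48], "twist": [0, 0, 0]},
    {"hand": 44, "offset": [-1, 1, 48], "twist": [0, 0, 0]},
    {"hand": 44, "offset": [-1, 1, 48], "twist": [0, 0, 0]},
    {"hand": 44, "offset": [-1, 1, 48], "twist": [0, 0, 0]},
    {"hand": 44, "offset": [-1, 1, 48], "twist": [0, 0, 0]}
  ]
}}

```text
t: 13.37
eef_pos: [0.5404, -0.0491, 0.107]
tcp_rot: [[-0.001, 1.0, 0.004], [1.0, 0.001, 0.002], [0.002, 0.004, -1.0]]
wrist_force: [-2.6, 1.1, 11.0]
opening: 0.049
```

Emit:
{"api": "send_rows", "payload": {
  "series": [
    {"hand": 44, "offset": [0, 0, -6], "twist": [0, 0, 0]},
    {"hand": 44, "offset": [0, 0, -20], "twist": [0, 0, 0]},
    {"hand": 44, "offset": [0, 0, -45], "twist": [0, 0, 0]},
    {"hand": 44, "offset": [0, 0, -75], "twist": [0, 0, 0]},
    {"hand": 44, "offset": [0, 0, -105], "twist": [0, 0, 0]},
    {"hand": 44, "offset": [4, -2, -130], "twist": [0, 0, 0]},
    {"hand": 44, "offset": [20, -10, -145], "twist": [0, 0, 0]},
    {"hand": 44, "offset": [48, -25, -150], "twist": [0, 0, 0]},
    {"hand": 44, "offset": [76, -40, -150], "twist": [0, 0, 0]},
    {"hand": 44, "offset": [104, -55, -150], "twist": [0, 0, 0]},
    {"hand": 44, "offset": [132, -70, -150], "twist": [0, 0, 0]},
    {"hand": 44, "offset": [160, -85, -150], "twist": [0, 0, 0]},
    {"hand": 44, "offset": [188, -100, -150], "twist": [0, 0, 0]},
    {"hand": 44, "offset": [216, -115, -150], "twist": [0, 0, 0]},
    {"hand": 44, "offset": [244, -130, -150], "twist": [0, 0, 0]},
    {"hand": 44, "offset": [272, -145, -150], "twist": [0, 0, 0]},
    {"hand": 44, "offset": [300, -160, -150], "twist": [0, 0, 0]},
    {"hand": 44, "offset": [318, -169, -140], "twist": [0, 0, 0]},
    {"hand": 44, "offset": [324, -172, -120], "twist": [0, 0, 0]},
    {"hand": 44, "offset": [324, -172, -95], "twist": [0, 0, 0]}
  ]
}}

```text
t: 15.03
eef_pos: [0.3669, 0.2767, 0.2028]
tcp_rot: [[-0.004, 1.0, 0.006], [1.0, 0.004, 0.004], [0.004, 0.006, -1.0]]
wrist_force: [1.3, 0.4, -4.7]
opening: 0.0487
```

```bash
python3 - <<'E'
from h import *
im=crop('scene',240,50,170,150,4,'s6.png')
cv2.imwrite('pics/s6full.png',im)
s=state();print(s['eef_pos'],s['wrist_force'],s['opening'])
E
```

```text
[0.3663 0.2747 0.1985] [-1.5062 -1.7814 -9.729 ] 0.04861722652540647
```

View pics/s6.png

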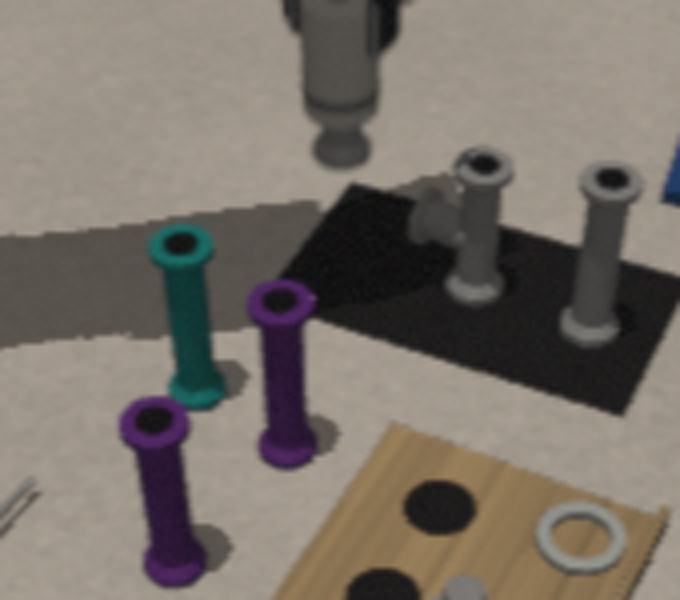

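Emit:
{"api": "send_rows", "payload": {
  "series": [
    {"hand": 44, "offset": [0, 1, 15], "twist": [0, 0, 0]},
    {"hand": 44, "offset": [0, 1, 40], "twist": [0, 0, 0]},
    {"hand": 44, "offset": [0, 1, 62], "twist": [0, 0, 0]},
    {"hand": 44, "offset": [0, 1, 78], "twist": [0, 0, 0]},
    {"hand": 44, "offset": [0, 1, 87], "twist": [0, 0, 0]},
    {"hand": 44, "offset": [0, 1, 92], "twist": [0, 0, 0]},
    {"hand": 44, "offset": [0, 1, 94], "twist": [0, 0, 0]},
    {"hand": 44, "offset": [0, 1, 95], "twist": [0, 0, 0]},
    {"hand": 44, "offset": [0, 1, 96], "twist": [0, 0, 0]},
    {"hand": 44, "offset": [0, 1, 96.5], "twist": [0, 0, 0]},
    {"hand": 44, "offset": [0, 1, 96.5], "twist": [0, 0, 0]}
  ]
}}

```text
t: 16.0
eef_pos: [0.3676, 0.2748, 0.1024]
tcp_rot: [[-0.003, 1.0, 0.002], [1.0, 0.003, 0.001], [0.001, 0.002, -1.0]]
wrist_force: [0.3, 0.1, -3.2]
opening: 0.0486
```

Emit:
{"api": "send_rows", "payload": {
  "series": [
    {"hand": 44, "offset": [0, 0, 0.5], "twist": [0, 0, 0]},
    {"hand": 44, "offset": [0, 0, 1], "twist": [0, 0, 0]},
    {"hand": 44, "offset": [0, 0, 1.5], "twist": [0, 0, 0]},
    {"hand": 44, "offset": [0, 0, 1.5], "twist": [0, 0, 0]}
  ]
}}

```text
t: 16.33
eef_pos: [0.3677, 0.2749, 0.1019]
tcp_rot: [[-0.003, 1.0, 0.003], [1.0, 0.003, 0.001], [0.001, 0.003, -1.0]]
wrist_force: [-2.9, -1.7, 26.2]
opening: 0.0488
```

Emit:
{"api": "send_rows", "payload": {
  "series": [
    {"hand": 52, "offset": [0, 0, 0], "twist": [0, 0, 0]},
    {"hand": 70, "offset": [0, 0, 0], "twist": [0, 0, 0]},
    {"hand": 70, "offset": [0, 0, 0], "twist": [0, 0, 0]},
    {"hand": 70, "offset": [0, 0, 0], "twist": [0, 0, 0]},
    {"hand": 70, "offset": [0, 0, -10], "twist": [0, 0, 0]},
    {"hand": 70, "offset": [0, 0, -35], "twist": [0, 0, 0]},
    {"hand": 70, "offset": [0, 0, -70], "twist": [0, 0, 0]},
    {"hand": 70, "offset": [-10, 10, -105], "twist": [0, 0, 0]},
    {"hand": 60, "offset": [-30, 30, -130], "twist": [0, 0, 0]},
    {"hand": 60, "offset": [-60, 55, -145], "twist": [0, 0, 0]},
    {"hand": 60, "offset": [-95, 75, -150], "twist": [0, 0, 0]},
    {"hand": 60, "offset": [-135, 85, -150], "twist": [0, 0, 0]},
    {"hand": 60, "offset": [-175, 90, -150], "twist": [0, 0, 0]},
    {"hand": 60, "offset": [-215, 95, -150], "twist": [0, 0, 0]},
    {"hand": 60, "offset": [-255, 100, -150], "twist": [0, 0, 0]},
    {"hand": 60, "offset": [-295, 100, -150], "twist": [0, 0, 0]},
    {"hand": 60, "offset": [-335, 100, -150], "twist": [0, 0, 0]},
    {"hand": 60, "offset": [-375, 100, -150], "twist": [0, 0, 0]},
    {"hand": 60, "offset": [-415, 100, -150], "twist": [0, 0, 0]},
    {"hand": 60, "offset": [-455, 100, -150], "twist": [0, 0, 0]}
  ]
}}

```text
t: 18.0
eef_pos: [0.4683, -0.1821, 0.2516]
tcp_rot: [[-0.003, 1.0, 0.003], [1.0, 0.003, 0.001], [0.001, 0.003, -1.0]]
wrist_force: [1.1, -0.3, 0.1]
opening: 0.0599
```

```bash
python3 - <<'E'
from h import *
a=grab_frame('top');b=grab_frame('scene')
cv2.imwrite('pics/top7.png',a);cv2.imwrite('pics/scene7.png',b)
crop('',235,145,150,110,5,'t7.png',a);crop('',280,150,140,118,5,'s7.png',b)
E
```

```text
(no output)
```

View pics/t7.png

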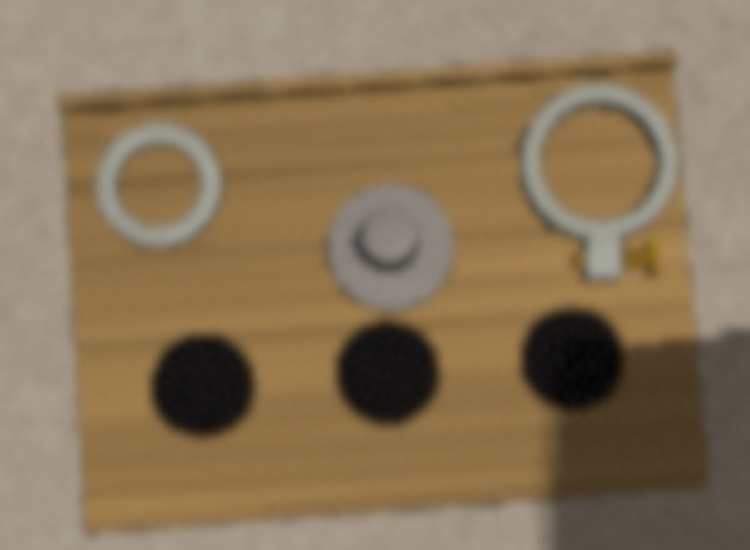

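View pics/s7.png

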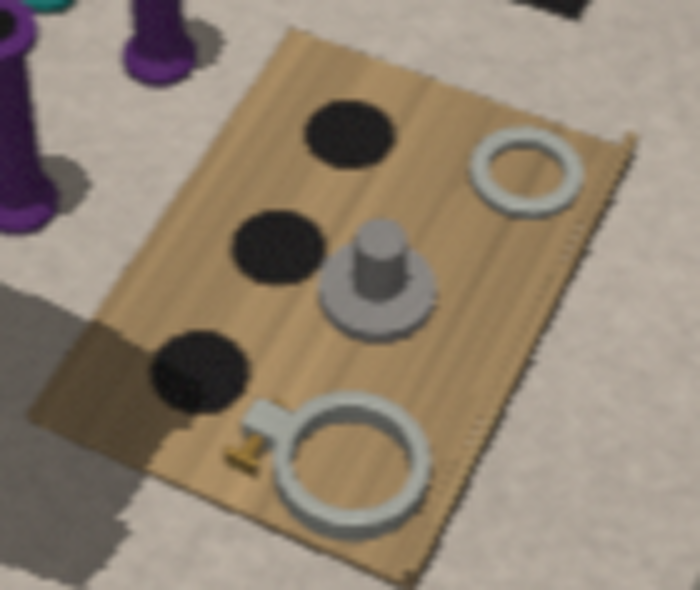

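View pics/top7.png

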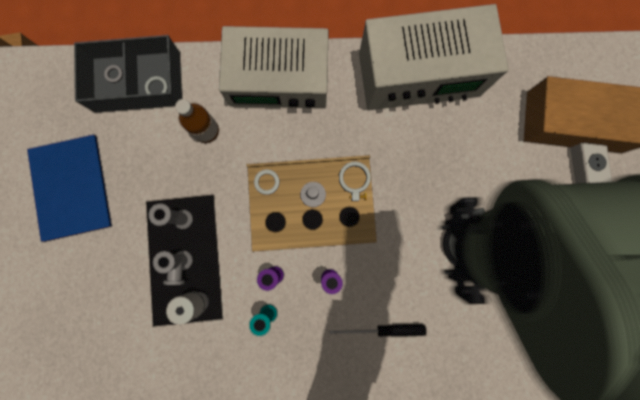

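All three fittings stand on the mat (top view (160,214), (163,262), (182,310)). The three bare spots read (203,385), (388,372), (574,359) in the top crop and (350,134), (278,247), (200,371) in the scene crop. The blank's disc is at (391,247) in the top crop and (378,287) in the scene crop.

```bash
python3 - <<'E'
from h import *
T=lambda p:un(p,(235,145),5);B=lambda p:un(p,(280,150),5)
for nm,a,b,z in [('spL',(203,385),(350,134),.008),('spM',(388,372),(278,247),.008),('spR',(574,359),(200,371),.008),('disc',(391,246.5),(378,287),.018),('post',(389,237),(381,239),.053)]:
    print(nm,*tri(T(a),B(b)),atz('top',T(a),z)[:2],atz('scene',B(b),z)[:2])
TP=lambda p:un(p,(425,190),6);SP=lambda p:un(p,(180,255),6)
print(atz('top',TP((411,321)),.12),atz('scene',SP((188,142)),.12))
E
```

```text
spL [0.5328 0.11   0.0072] 1.6227094061775766 [0.5321 0.1094] [0.5338 0.1098]
spM [0.5363 0.0298 0.0073] 1.6150434589844 [0.5356 0.0294] [0.5372 0.0298]
spR [ 0.5401 -0.0505  0.0082] 2.4955366644155808 [ 0.5391 -0.0512] [ 0.5411 -0.0497]
disc [0.5903 0.0272 0.0143] 2.119283202677191 [0.5889 0.0266] [0.5923 0.0253]
post [0.5895 0.0276 0.0492] 2.274132954472702 [0.5879 0.027 ] [0.5915 0.0256]
[ 0.4738 -0.3055  0.12  ] [ 0.4758 -0.3048  0.12  ]
```

Emit:
{"api": "send_rows", "payload": {
  "series": [
    {"hand": 60, "offset": [18, 10, 0], "twist": [0, 0, 0]},
    {"hand": 60, "offset": [50, 29, 0], "twist": [0, 0, 0]},
    {"hand": 60, "offset": [84, 49, 0], "twist": [0, 0, 0]},
    {"hand": 60, "offset": [118, 69, 0], "twist": [0, 0, 0]},
    {"hand": 60, "offset": [152, 89, 10], "twist": [0, 0, 0]},
    {"hand": 60, "offset": [184, 107, 30], "twist": [0, 0, 0]},
    {"hand": 60, "offset": [203, 118, 60], "twist": [0, 0, 0]},
    {"hand": 60, "offset": [209, 122, 90], "twist": [0, 0, 0]},
    {"hand": 60, "offset": [209, 122, 120], "twist": [0, 0, 0]},
    {"hand": 60, "offset": [209, 122, 145], "twist": [0, 0, 0]},
    {"hand": 60, "offset": [209, 122, 155], "twist": [0, 0, 0]},
    {"hand": 60, "offset": [209, 122, 155], "twist": [0, 0, 0]},
    {"hand": 60, "offset": [209, 122, 155], "twist": [0, 0, 0]}
  ]
}}

```text
t: 19.18
eef_pos: [0.5911, 0.0221, 0.0968]
tcp_rot: [[0.005, 1.0, 0.002], [1.0, -0.005, -0.001], [-0.001, 0.002, -1.0]]
wrist_force: [-0.5, 0.4, 0.1]
opening: 0.0603
```

```bash
python3 - <<'E'
from h import *
crop('scene',300,130,120,120,5,'s8.png')
s=state();print(s['eef_pos'],s['wrist_force'],s['opening'])
E
```

```text
[0.5914 0.022  0.0974] [-0.9337 -0.3618  0.9033] 0.05987853991263667
```

View pics/s8.png

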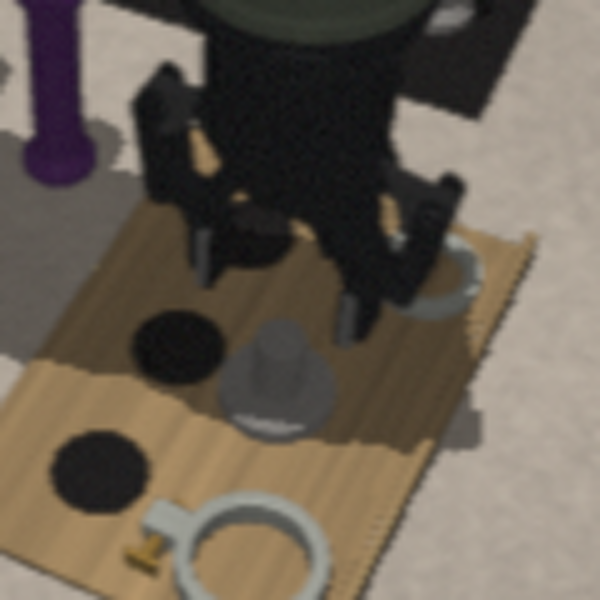

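The jaws straddle the post at crop (283,345). y is 5 mm short of the target, so I'll correct that while descending.

Emit:
{"api": "send_rows", "payload": {
  "series": [
    {"hand": 60, "offset": [6, -1, 5], "twist": [0, 0, 0.005]},
    {"hand": 60, "offset": [6, -1, 20], "twist": [0, 0, 0.005]},
    {"hand": 60, "offset": [6, -1, 35], "twist": [0, 0, 0.005]},
    {"hand": 60, "offset": [6, -1, 46], "twist": [0, 0, 0.005]},
    {"hand": 60, "offset": [6, -1, 52], "twist": [0, 0, 0.005]},
    {"hand": 60, "offset": [6, -1, 52], "twist": [0, 0, 0.005]},
    {"hand": 15, "offset": [6, -1, 52], "twist": [0, 0, 0.005]},
    {"hand": 15, "offset": [6, -1, 52], "twist": [0, 0, 0.005]},
    {"hand": 15, "offset": [6, -1, 52], "twist": [0, 0, 0.005]},
    {"hand": 15, "offset": [6, -1, 52], "twist": [0, 0, 0.005]},
    {"hand": 15, "offset": [6, -1, 52], "twist": [0, 0, 0.005]},
    {"hand": 15, "offset": [6, -1, 52], "twist": [0, 0, 0.005]},
    {"hand": 15, "offset": [6, -1, 52], "twist": [0, 0, 0.005]},
    {"hand": 15, "offset": [6, -1, 52], "twist": [0, 0, 0.005]}
  ]
}}

```text
t: 20.4
eef_pos: [0.591, 0.0281, 0.0464]
tcp_rot: [[0.01, 1.0, 0.004], [1.0, -0.01, -0.001], [-0.001, 0.004, -1.0]]
wrist_force: [-2.9, -0.0, 8.1]
opening: 0.0223
```

Emit:
{"api": "send_rows", "payload": {
  "series": [
    {"hand": 15, "offset": [0, 0, -5], "twist": [0, 0, 0]},
    {"hand": 15, "offset": [0, 0, -18], "twist": [0, 0, 0]},
    {"hand": 15, "offset": [0, 0, -40], "twist": [0, 0, 0]},
    {"hand": 15, "offset": [0, 0, -65], "twist": [0, 0, 0]},
    {"hand": 15, "offset": [0, 0, -95], "twist": [0, 0, 0]},
    {"hand": 15, "offset": [-8, -3, -120], "twist": [0, 0, 0]},
    {"hand": 15, "offset": [-28, -9, -140], "twist": [0, 0, 0]},
    {"hand": 15, "offset": [-54, -18, -150], "twist": [0, 0, 0]},
    {"hand": 15, "offset": [-82, -28, -150], "twist": [0, 0, 0]},
    {"hand": 15, "offset": [-110, -37, -150], "twist": [0, 0, 0]},
    {"hand": 15, "offset": [-138, -46, -150], "twist": [0, 0, 0]},
    {"hand": 15, "offset": [-166, -56, -150], "twist": [0, 0, 0]},
    {"hand": 15, "offset": [-194, -65, -150], "twist": [0, 0, 0]},
    {"hand": 15, "offset": [-222, -75, -150], "twist": [0, 0, 0]},
    {"hand": 15, "offset": [-250, -84, -150], "twist": [0, 0, 0]},
    {"hand": 15, "offset": [-278, -93, -150], "twist": [0, 0, 0]},
    {"hand": 15, "offset": [-304, -102, -150], "twist": [0, 0, 0]},
    {"hand": 15, "offset": [-324, -109, -150], "twist": [0, 0, 0]},
    {"hand": 15, "offset": [-334, -112, -150], "twist": [0, 0, 0]},
    {"hand": 15, "offset": [-334, -112, -150], "twist": [0, 0, 0]}
  ]
}}

```text
t: 22.07
eef_pos: [0.4738, -0.3068, 0.1968]
tcp_rot: [[0.013, 1.0, 0.004], [1.0, -0.013, -0.002], [-0.002, 0.004, -1.0]]
wrist_force: [-0.0, -0.4, -1.0]
opening: 0.0221
```

```bash
python3 - <<'E'
from h import *
crop('scene',165,210,130,110,6,'s9.png')
s=state();print(s['eef_pos'],s['tcp_rot'],s['wrist_force'],s['opening'])
E
```

```text
[ 0.4747 -0.3049  0.1967] [[ 0.0115  0.9999  0.0049]
 [ 0.9999 -0.0115 -0.0007]
 [-0.0006  0.0049 -1.    ]] [ 0.3557  0.2515 -2.1391] 0.022223658825445892
```

View pics/s9.png

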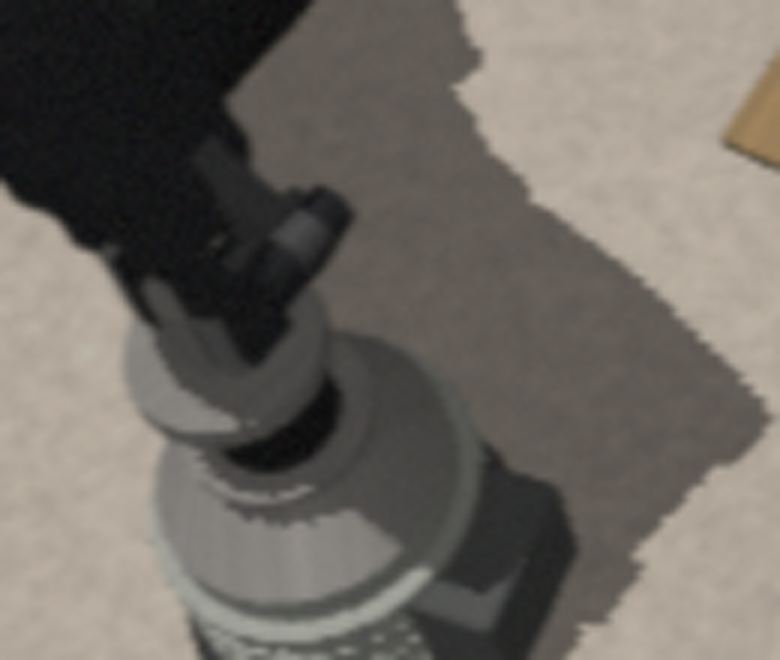

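Emit:
{"api": "send_rows", "payload": {
  "series": [
    {"hand": 15, "offset": [0.5, 1, 10], "twist": [0, 0, 0]},
    {"hand": 15, "offset": [0.5, 1, 20], "twist": [0, 0, 0]},
    {"hand": 15, "offset": [0.5, 1, 28], "twist": [0, 0, 0]},
    {"hand": 15, "offset": [0.5, 1, 33], "twist": [0, 0, 0]},
    {"hand": 15, "offset": [0.5, 1, 33], "twist": [0, 0, 0]},
    {"hand": 15, "offset": [0.5, 1, 33], "twist": [0, 0, 0]}
  ]
}}

```text
t: 22.62
eef_pos: [0.476, -0.3041, 0.1634]
tcp_rot: [[0.011, 1.0, 0.004], [1.0, -0.011, -0.0], [-0.0, 0.004, -1.0]]
wrist_force: [-0.1, -0.3, -1.5]
opening: 0.0224
```

```bash
python3 - <<'E'
from h import *
im=crop('scene',165,230,110,90,7,'s10.png')
s=state();p=s['eef_pos'];print(p,s['wrist_force'],s['opening'])
o=np.array((165,230))
for d in (0,):
  und=p[2]-.0384
  th=np.linspace(0,2*np.pi,60)
  big=cv2.imread('pics/s10.png')
  for c,z,col in (((p[0]-.0008,p[1]-.0009),und+.01,(0,255,0)),((p[0]-.0008,p[1]-.0009),und,(0,255,255)),((.4748,-.3052),.12,(0,0,255))):
    pts=[((proj('scene',[c[0]+.0275*np.cos(t),c[1]+.0275*np.sin(t),z])-o+.5)*7-.5) for t in th]
    cv2.polylines(big,[np.int32(pts)],True,col,1)
  cv2.imwrite('pics/s10o.png',big)
E
```

```text
[ 0.4761 -0.3043  0.1638] [ 0.0527  0.2698 -1.7717] 0.02193354028333981
```

View pics/s10o.png

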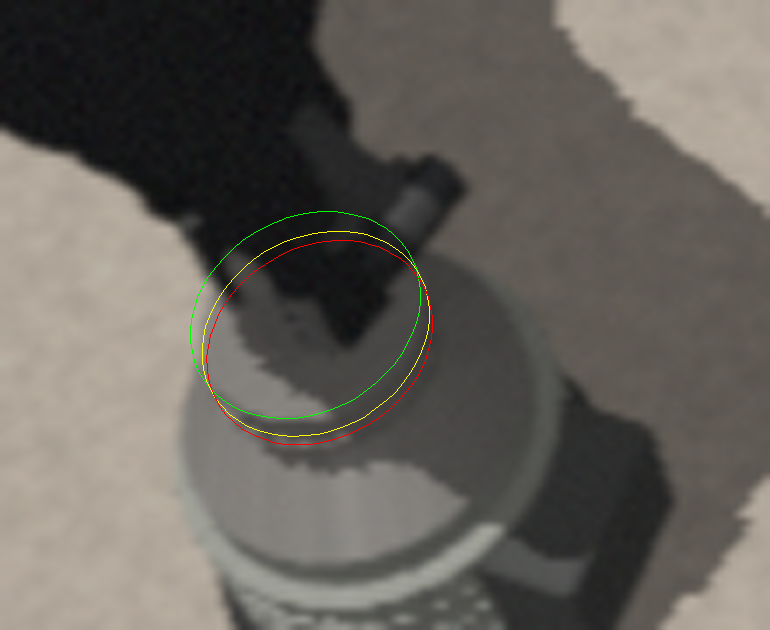

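The projected disc outlines match the picture, and the blank sits over the inlet outline. I'll lower it slowly the last ~5 mm.

Emit:
{"api": "send_rows", "payload": {
  "series": [
    {"hand": 15, "offset": [0, 0, 1.5], "twist": [0, 0, 0]},
    {"hand": 15, "offset": [0, 0, 3], "twist": [0, 0, 0]},
    {"hand": 15, "offset": [0, 0, 4], "twist": [0, 0, 0]},
    {"hand": 15, "offset": [0, 0, 5], "twist": [0, 0, 0]},
    {"hand": 15, "offset": [0, 0, 5.5], "twist": [0, 0, 0]},
    {"hand": 15, "offset": [0, 0, 6], "twist": [0, 0, 0]},
    {"hand": 15, "offset": [0, 0, 6], "twist": [0, 0, 0]}
  ]
}}

```text
t: 23.25
eef_pos: [0.4761, -0.3043, 0.1584]
tcp_rot: [[0.011, 1.0, 0.005], [1.0, -0.011, -0.001], [-0.001, 0.005, -1.0]]
wrist_force: [-2.9, 1.7, 10.3]
opening: 0.0222
```

Contact at the expected height (0.1584, 10 N). I'll release, rise, and clear the view.

Emit:
{"api": "send_rows", "payload": {
  "series": [
    {"hand": 30, "offset": [0, 0, 0], "twist": [0, 0, 0]},
    {"hand": 55, "offset": [0, 0, 0], "twist": [0, 0, 0]},
    {"hand": 60, "offset": [0, 0, 0], "twist": [0, 0, 0]},
    {"hand": 60, "offset": [0, 0, 0], "twist": [0, 0, 0]},
    {"hand": 60, "offset": [0, 0, -10], "twist": [0, 0, 0]},
    {"hand": 60, "offset": [0, 0, -35], "twist": [0, 0, 0]},
    {"hand": 60, "offset": [0, 0, -65], "twist": [0, 0, 0]},
    {"hand": 66, "offset": [25, 0, -85], "twist": [0, 0, 0]},
    {"hand": 66, "offset": [65, 0, -90], "twist": [0, 0, 0]},
    {"hand": 66, "offset": [105, 0, -90], "twist": [0, 0, 0]},
    {"hand": 66, "offset": [145, 0, -90], "twist": [0, 0, 0]},
    {"hand": 66, "offset": [185, 0, -90], "twist": [0, 0, 0]},
    {"hand": 66, "offset": [225, 0, -90], "twist": [0, 0, 0]},
    {"hand": 66, "offset": [265, 0, -90], "twist": [0, 0, 0]},
    {"hand": 66, "offset": [300, 0, -90], "twist": [0, 0, 0.011]},
    {"hand": 66, "offset": [320, 0, -90], "twist": [0, 0, 0.011]},
    {"hand": 66, "offset": [325, 0, -90], "twist": [0, 0, 0.011]},
    {"hand": 66, "offset": [325, 0, -90], "twist": [0, 0, 0.011]}
  ]
}}

```text
t: 24.75
eef_pos: [0.4793, 0.0221, 0.2486]
tcp_rot: [[0.02, 1.0, 0.006], [1.0, -0.02, -0.001], [-0.001, 0.006, -1.0]]
wrist_force: [-0.1, 0.2, -0.4]
opening: 0.0659
```

```bash
python3 - <<'E'
from h import *
a=grab_frame('top');b=grab_frame('scene')
crop('',425,190,100,90,6,'t11.png',a);crop('',165,230,110,90,6,'s11.png',b)
crop('',130,180,130,150,4,'t11m.png',a)
cv2.imwrite('pics/s11full.png',b)
s=state();print(s['eef_pos'],s['tcp_rot'])
E
```

```text
[0.4794 0.0198 0.2483] [[ 0.0231  0.9997  0.0054]
 [ 0.9997 -0.0231 -0.0017]
 [-0.0015  0.0054 -1.    ]]
```

View pics/t11.png

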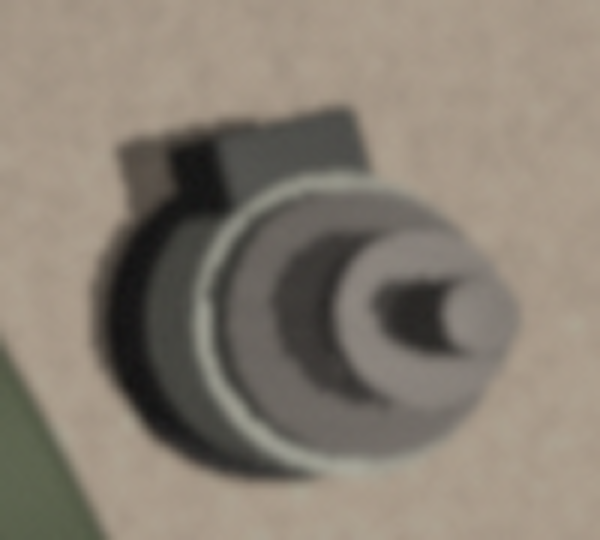

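View pics/s11.png

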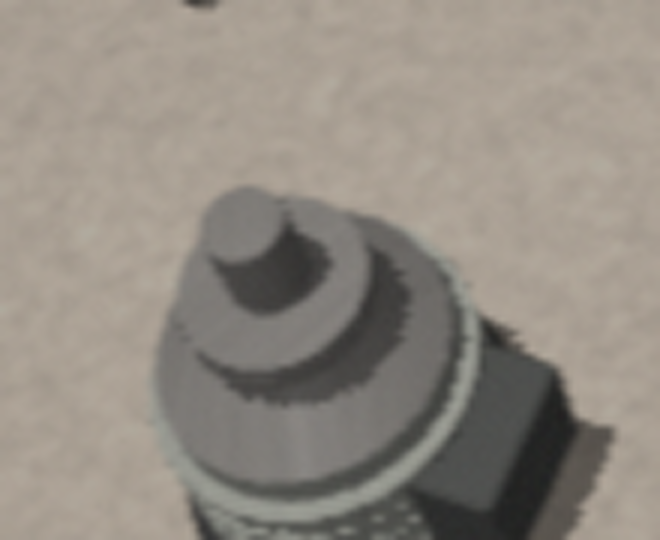

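View pics/t11m.png

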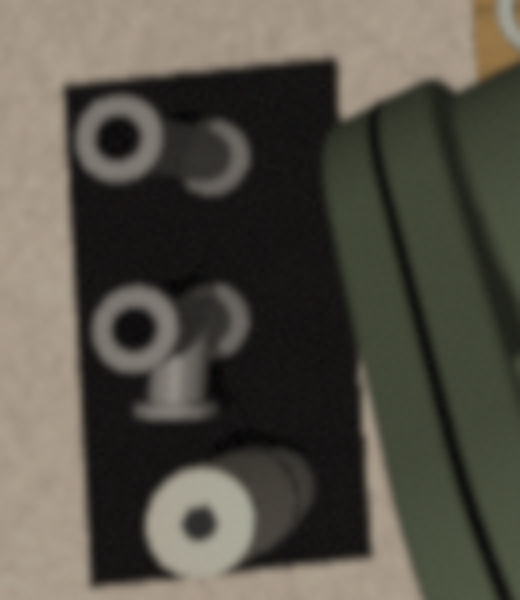

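```bash
python3 - <<'E'
from h import *
TP=lambda p:un(p,(425,190),6);S=lambda p:un(p,(165,230),6);M=lambda p:un(p,(130,180),4)
print(tri(TP((480,317)),S((243,226))))
big=cv2.imread('pics/t11.png');bs=cv2.imread('pics/s11.png')
for n,b,o in(('top',big,(425,190)),('scene',bs,(165,230))):
  for z,r,col in((.130,.0275,(0,255,0)),(.165,.012,(0,255,255))):
    pts=[(proj(n,[.4748+r*np.cos(t),-.3052+r*np.sin(t),z])-o+.5)*6-.5 for t in np.linspace(0,6.28,60)]
    cv2.polylines(b,[np.int32(pts)],True,col,1)
cv2.imwrite('pics/o11.png',np.hstack([big[150:450,250:],bs[130:430,100:450]]))
for nm,p,z in(('nip',(119,139),.128),('tee',(135,329),.108),('gauge',(200,522),.118)): print(nm,atz('top',M(p),z))
E
```

```text
(array([ 0.4755, -0.3055,  0.1612]), np.float64(2.4289586207201266))
nip [0.5427 0.3095 0.128 ]
tee [0.4552 0.3087 0.108 ]
gauge [0.3676 0.2735 0.118 ]
```

View pics/o11.png

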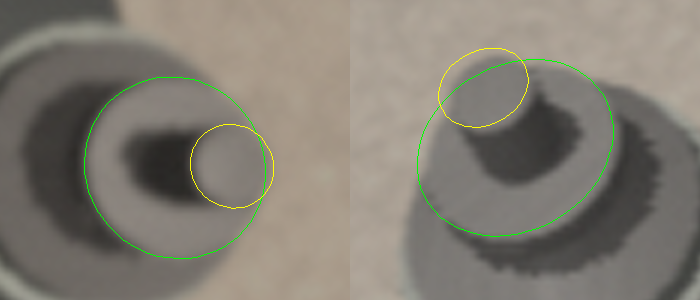

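The blank sits flat and centred: the post triangulates to (0.4755, -0.3055) against the inlet at (0.4748, -0.3052), and the outlines match. Now I'll put the fittings back, gauge first.

Emit:
{"api": "send_rows", "payload": {
  "series": [
    {"hand": 72, "offset": [20, -9, 0], "twist": [0, 0, -0.01]},
    {"hand": 72, "offset": [54, -25, 0], "twist": [0, 0, -0.023]},
    {"hand": 72, "offset": [90, -42, 0], "twist": [0, 0, -0.023]},
    {"hand": 72, "offset": [126, -59, 0], "twist": [0, 0, -0.023]},
    {"hand": 72, "offset": [162, -76, 0], "twist": [0, 0, -0.023]},
    {"hand": 72, "offset": [198, -92, 0], "twist": [0, 0, -0.023]},
    {"hand": 72, "offset": [230, -107, 5], "twist": [0, 0, -0.023]},
    {"hand": 72, "offset": [248, -116, 20], "twist": [0, 0, -0.023]},
    {"hand": 72, "offset": [252, -118, 45], "twist": [0, 0, -0.023]},
    {"hand": 72, "offset": [252, -118, 70], "twist": [0, 0, -0.023]},
    {"hand": 72, "offset": [252, -118, 88], "twist": [0, 0, -0.023]},
    {"hand": 72, "offset": [252, -118, 95], "twist": [0, 0, -0.023]},
    {"hand": 72, "offset": [252, -118, 95], "twist": [0, 0, -0.023]},
    {"hand": 72, "offset": [252, -118, 95], "twist": [0, 0, -0.023]}
  ]
}}

```text
t: 26.02
eef_pos: [0.3683, 0.2738, 0.1529]
tcp_rot: [[0.001, 1.0, 0.006], [1.0, -0.001, -0.002], [-0.002, 0.006, -1.0]]
wrist_force: [-0.3, -0.6, 0.8]
opening: 0.072
```

Emit:
{"api": "send_rows", "payload": {
  "series": [
    {"hand": 72, "offset": [1, -0.5, 15], "twist": [0.006, 0.002, 0]},
    {"hand": 72, "offset": [1, -0.5, 32], "twist": [0.006, 0.002, 0]},
    {"hand": 72, "offset": [1, -0.5, 45], "twist": [0.006, 0.002, 0]},
    {"hand": 72, "offset": [1, -0.5, 52], "twist": [0.006, 0.002, 0]},
    {"hand": 72, "offset": [1, -0.5, 53], "twist": [0.006, 0.002, 0]},
    {"hand": 72, "offset": [1, -0.5, 53], "twist": [0.006, 0.002, 0]},
    {"hand": 44, "offset": [1, -0.5, 53], "twist": [0.006, 0.002, 0]},
    {"hand": 44, "offset": [1, -0.5, 53], "twist": [0.006, 0.002, 0]},
    {"hand": 44, "offset": [1, -0.5, 53], "twist": [0.006, 0.002, 0]},
    {"hand": 44, "offset": [1, -0.5, 53], "twist": [0.006, 0.002, 0]},
    {"hand": 44, "offset": [1, -0.5, 53], "twist": [0.006, 0.002, 0]}
  ]
}}

```text
t: 26.93
eef_pos: [0.3683, 0.2749, 0.1009]
tcp_rot: [[0.001, 1.0, 0.001], [1.0, -0.001, 0.001], [0.001, 0.001, -1.0]]
wrist_force: [-1.9, -0.1, 14.8]
opening: 0.0488
```

Emit:
{"api": "send_rows", "payload": {
  "series": [
    {"hand": 44, "offset": [0, 0, -6], "twist": [0, 0, 0]},
    {"hand": 44, "offset": [0, 0, -20], "twist": [0, 0, 0]},
    {"hand": 44, "offset": [0, 0, -45], "twist": [0, 0, 0]},
    {"hand": 44, "offset": [0, 0, -75], "twist": [0, 0, 0]},
    {"hand": 44, "offset": [0, 0, -105], "twist": [0, 0, 0]},
    {"hand": 44, "offset": [-4, 2, -130], "twist": [0, 0, 0]},
    {"hand": 44, "offset": [-20, 10, -145], "twist": [0, 0, 0]},
    {"hand": 44, "offset": [-48, 25, -150], "twist": [0, 0, 0]},
    {"hand": 44, "offset": [-76, 40, -150], "twist": [0, 0, 0]},
    {"hand": 44, "offset": [-104, 55, -150], "twist": [0, 0, 0]},
    {"hand": 44, "offset": [-132, 70, -150], "twist": [0, 0, 0]},
    {"hand": 44, "offset": [-160, 85, -150], "twist": [0, 0, 0]},
    {"hand": 44, "offset": [-188, 100, -150], "twist": [0, 0, 0]},
    {"hand": 44, "offset": [-216, 115, -150], "twist": [0, 0, 0]},
    {"hand": 44, "offset": [-244, 130, -150], "twist": [0, 0, 0]},
    {"hand": 44, "offset": [-272, 145, -150], "twist": [0, 0, 0]},
    {"hand": 44, "offset": [-300, 159, -150], "twist": [0, 0, 0]},
    {"hand": 44, "offset": [-318, 169, -145], "twist": [0, 0, 0]},
    {"hand": 44, "offset": [-324, 172, -130], "twist": [0, 0, 0]},
    {"hand": 44, "offset": [-324, 172, -110], "twist": [0, 0, 0]}
  ]
}}

```text
t: 28.6
eef_pos: [0.5406, -0.0517, 0.2114]
tcp_rot: [[0.004, 1.0, 0.003], [1.0, -0.004, 0.0], [0.0, 0.003, -1.0]]
wrist_force: [-0.3, 0.1, -3.2]
opening: 0.0489
```

Emit:
{"api": "send_rows", "payload": {
  "series": [
    {"hand": 44, "offset": [0, 0, 10], "twist": [0, 0, 0]},
    {"hand": 44, "offset": [0, 0, 30], "twist": [0, 0, 0]},
    {"hand": 44, "offset": [0, 0, 50], "twist": [0, 0, 0]},
    {"hand": 44, "offset": [0, 0, 68], "twist": [0, 0, 0]},
    {"hand": 44, "offset": [0, 0, 80], "twist": [0, 0, 0]},
    {"hand": 44, "offset": [0, 0, 85], "twist": [0, 0, 0]},
    {"hand": 44, "offset": [0, 0, 85], "twist": [0, 0, 0]},
    {"hand": 44, "offset": [0, 0, 85], "twist": [0, 0, 0]}
  ]
}}

```text
t: 29.27
eef_pos: [0.5411, -0.0515, 0.1272]
tcp_rot: [[0.004, 1.0, 0.004], [1.0, -0.004, 0.0], [0.0, 0.004, -1.0]]
wrist_force: [-0.5, -0.1, -2.2]
opening: 0.0489
```

Emit:
{"api": "send_rows", "payload": {
  "series": [
    {"hand": 44, "offset": [2.3, -0.8, 4], "twist": [0.004, 0, 0]},
    {"hand": 44, "offset": [2.3, -0.8, 10], "twist": [0.004, 0, 0]},
    {"hand": 44, "offset": [2.3, -0.8, 15], "twist": [0.004, 0, 0]},
    {"hand": 44, "offset": [2.3, -0.8, 18], "twist": [0.004, 0, 0]},
    {"hand": 44, "offset": [2.3, -0.8, 19], "twist": [0.004, 0, 0]},
    {"hand": 44, "offset": [2.3, -0.8, 20], "twist": [0.004, 0, 0]},
    {"hand": 44, "offset": [2.3, -0.8, 20], "twist": [0.004, 0, 0]}
  ]
}}

```text
t: 29.85
eef_pos: [0.5403, -0.0492, 0.1072]
tcp_rot: [[0.004, 1.0, -0.0], [1.0, -0.004, 0.0], [0.0, -0.0, -1.0]]
wrist_force: [-0.3, 0.8, -2.8]
opening: 0.0487
```

Emit:
{"api": "send_rows", "payload": {
  "series": [
    {"hand": 44, "offset": [0, 0, 0.5], "twist": [0, 0, 0]},
    {"hand": 44, "offset": [0, 0, 1], "twist": [0, 0, 0]},
    {"hand": 44, "offset": [0, 0, 1.5], "twist": [0, 0, 0]},
    {"hand": 44, "offset": [0, 0, 1.5], "twist": [0, 0, 0]}
  ]
}}

```text
t: 30.18
eef_pos: [0.5404, -0.0493, 0.106]
tcp_rot: [[0.004, 1.0, -0.0], [1.0, -0.004, 0.0], [0.0, -0.0, -1.0]]
wrist_force: [-1.9, -0.1, 4.2]
opening: 0.0486
```

Emit:
{"api": "send_rows", "payload": {
  "series": [
    {"hand": 52, "offset": [0, 0, 0], "twist": [0, 0, 0]},
    {"hand": 72, "offset": [0, 0, 0], "twist": [0, 0, 0]},
    {"hand": 72, "offset": [0, 0, 0], "twist": [0, 0, 0]},
    {"hand": 72, "offset": [0, 0, 0], "twist": [0, 0, 0]},
    {"hand": 72, "offset": [0, 0, -10], "twist": [0, 0, 0]},
    {"hand": 72, "offset": [0, 0, -35], "twist": [0, 0, 0]},
    {"hand": 72, "offset": [0, 0, -65], "twist": [0, 0, 0]},
    {"hand": 66, "offset": [20, -5, -85], "twist": [0, 0, 0]},
    {"hand": 66, "offset": [60, -14, -90], "twist": [0, 0, 0]},
    {"hand": 66, "offset": [100, -23, -90], "twist": [0, 0, 0]},
    {"hand": 66, "offset": [140, -32, -90], "twist": [0, 0, 0]},
    {"hand": 66, "offset": [180, -42, -90], "twist": [0, 0, 0]},
    {"hand": 66, "offset": [220, -51, -90], "twist": [0, 0, 0]},
    {"hand": 66, "offset": [260, -61, -90], "twist": [0, 0, 0]},
    {"hand": 66, "offset": [300, -71, -90], "twist": [0, 0, 0]},
    {"hand": 66, "offset": [335, -79, -85], "twist": [0, 0, 0]},
    {"hand": 66, "offset": [357, -84, -75], "twist": [0, 0, 0]},
    {"hand": 66, "offset": [360, -85, -60], "twist": [0, 0, 0]},
    {"hand": 66, "offset": [360, -85, -45], "twist": [0, 0, 0]},
    {"hand": 66, "offset": [360, -85, -40], "twist": [0, 0, 0]}
  ]
}}

```text
t: 31.85
eef_pos: [0.4562, 0.3112, 0.1451]
tcp_rot: [[0.003, 1.0, -0.001], [1.0, -0.003, -0.001], [-0.001, -0.001, -1.0]]
wrist_force: [-0.7, -1.0, -0.8]
opening: 0.0658
```

```bash
python3 - <<'E'
from h import *
a=grab_frame('top');b=grab_frame('scene')
crop('',235,145,150,110,5,'t12.png',a);crop('',280,150,140,118,5,'s12.png',b)
s=state();print(s['eef_pos'],s['tcp_rot'],s['wrist_force'])
E
```

```text
[0.4568 0.3108 0.1461] [[ 0.0043  1.     -0.0009]
 [ 1.     -0.0043 -0.0003]
 [-0.0004 -0.0009 -1.    ]] [0.3857 0.8653 0.502 ]
```

View pics/s12.png

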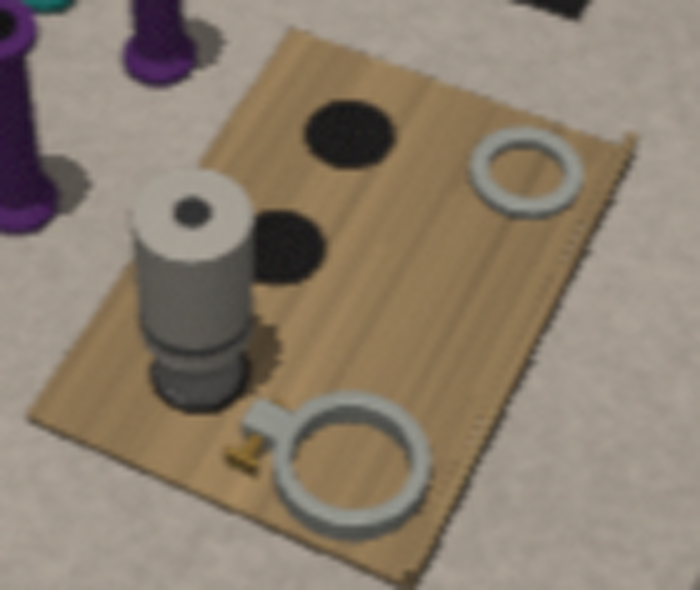

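View pics/t12.png

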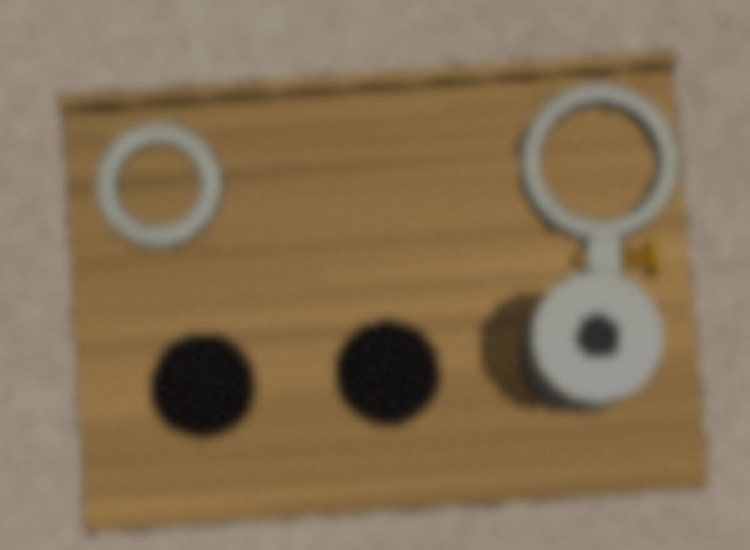

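The gauge is back: top at (597,337) against (596,335) before, scene (192,211) against (194,211), so within 1 mm. Now I'll grip the tee.

Emit:
{"api": "send_rows", "payload": {
  "series": [
    {"hand": 66, "offset": [0, 0, 15], "twist": [0, 0, -0.004]},
    {"hand": 66, "offset": [0, 0, 30], "twist": [0, 0, -0.004]},
    {"hand": 66, "offset": [0, 0, 40], "twist": [0, 0, -0.004]},
    {"hand": 66, "offset": [0, 0, 44], "twist": [0, 0, -0.004]},
    {"hand": 66, "offset": [0, 0, 44], "twist": [0, 0, -0.004]},
    {"hand": 34, "offset": [0, 0, 44], "twist": [0, 0, -0.004]},
    {"hand": 34, "offset": [0, 0, 44], "twist": [0, 0, -0.004]},
    {"hand": 34, "offset": [0, 0, 44], "twist": [0, 0, -0.004]},
    {"hand": 34, "offset": [0, 0, 44], "twist": [0, 0, -0.004]},
    {"hand": 34, "offset": [0, 0, 44], "twist": [0, 0, -0.004]},
    {"hand": 34, "offset": [0, 0, 44], "twist": [0, 0, -0.004]}
  ]
}}

```text
t: 32.87
eef_pos: [0.4571, 0.3111, 0.1032]
tcp_rot: [[0.0, 1.0, 0.0], [1.0, -0.0, 0.001], [0.001, 0.0, -1.0]]
wrist_force: [-2.5, -0.4, 9.5]
opening: 0.0374
```

Emit:
{"api": "send_rows", "payload": {
  "series": [
    {"hand": 34, "offset": [0, 0, -6], "twist": [0, 0, 0]},
    {"hand": 34, "offset": [0, 0, -20], "twist": [0, 0, 0]},
    {"hand": 34, "offset": [0, 0, -45], "twist": [0, 0, 0]},
    {"hand": 34, "offset": [0, 0, -70], "twist": [0, 0, 0]},
    {"hand": 34, "offset": [0, 0, -95], "twist": [0, 0, 0]},
    {"hand": 34, "offset": [-8, 2, -115], "twist": [0, 0, 0]},
    {"hand": 34, "offset": [-28, 8, -130], "twist": [0, 0, 0]},
    {"hand": 34, "offset": [-56, 16, -140], "twist": [0, 0, 0]},
    {"hand": 34, "offset": [-84, 24, -140], "twist": [0, 0, 0]},
    {"hand": 34, "offset": [-112, 32, -140], "twist": [0, 0, 0]},
    {"hand": 34, "offset": [-140, 40, -140], "twist": [0, 0, 0]},
    {"hand": 34, "offset": [-168, 48, -140], "twist": [0, 0, 0]},
    {"hand": 34, "offset": [-196, 56, -140], "twist": [0, 0, 0]},
    {"hand": 34, "offset": [-224, 64, -140], "twist": [0, 0, 0]},
    {"hand": 34, "offset": [-252, 72, -135], "twist": [0, 0, 0]},
    {"hand": 34, "offset": [-272, 78, -125], "twist": [0, 0, 0]},
    {"hand": 34, "offset": [-280, 80, -105], "twist": [0, 0, 0]},
    {"hand": 34, "offset": [-280, 80, -80], "twist": [0, 0, 0]},
    {"hand": 34, "offset": [-280, 80, -60], "twist": [0, 0, 0]},
    {"hand": 34, "offset": [-280, 80, -50], "twist": [0, 0, 0]}
  ]
}}

```text
t: 34.53
eef_pos: [0.5362, 0.0308, 0.1516]
tcp_rot: [[0.001, 1.0, -0.002], [1.0, -0.001, 0.0], [0.0, -0.002, -1.0]]
wrist_force: [-0.5, 0.5, -4.4]
opening: 0.0374
```

Emit:
{"api": "send_rows", "payload": {
  "series": [
    {"hand": 34, "offset": [0, 0, 8], "twist": [0, 0, 0]},
    {"hand": 34, "offset": [0, 0, 18], "twist": [0, 0, 0]},
    {"hand": 34, "offset": [0, 0, 26], "twist": [0, 0, 0]},
    {"hand": 34, "offset": [0, 0, 30], "twist": [0, 0, 0]},
    {"hand": 34, "offset": [0, 0, 30], "twist": [0, 0, 0]},
    {"hand": 34, "offset": [0, 0, 30], "twist": [0, 0, 0]}
  ]
}}

```text
t: 35.03
eef_pos: [0.5364, 0.0309, 0.1219]
tcp_rot: [[0.001, 1.0, -0.001], [1.0, -0.001, 0.001], [0.001, -0.001, -1.0]]
wrist_force: [0.3, -0.2, -2.6]
opening: 0.0375
```

Emit:
{"api": "send_rows", "payload": {
  "series": [
    {"hand": 34, "offset": [0.3, 1.2, 4], "twist": [0, 0, 0]},
    {"hand": 34, "offset": [0.3, 1.2, 8], "twist": [0, 0, 0]},
    {"hand": 34, "offset": [0.3, 1.2, 11], "twist": [0, 0, 0]},
    {"hand": 34, "offset": [0.3, 1.2, 12.5], "twist": [0, 0, 0]},
    {"hand": 34, "offset": [0.3, 1.2, 13.5], "twist": [0, 0, 0]},
    {"hand": 34, "offset": [0.3, 1.2, 14], "twist": [0, 0, 0]},
    {"hand": 34, "offset": [0.3, 1.2, 14], "twist": [0, 0, 0]}
  ]
}}

```text
t: 35.62
eef_pos: [0.5376, 0.0312, 0.1083]
tcp_rot: [[0.001, 1.0, -0.001], [1.0, -0.001, 0.0], [0.0, -0.001, -1.0]]
wrist_force: [-1.8, -0.7, 6.5]
opening: 0.0373
```

Emit:
{"api": "send_rows", "payload": {
  "series": [
    {"hand": 45, "offset": [0, 0, 0], "twist": [0, 0, 0]},
    {"hand": 66, "offset": [0, 0, 0], "twist": [0, 0, 0]},
    {"hand": 66, "offset": [0, 0, 0], "twist": [0, 0, 0]},
    {"hand": 66, "offset": [0, 0, 0], "twist": [0, 0, 0]},
    {"hand": 66, "offset": [0, 0, -10], "twist": [0, 0, 0]},
    {"hand": 66, "offset": [0, 0, -35], "twist": [0, 0, 0]},
    {"hand": 66, "offset": [0, 0, -65], "twist": [0, 0, 0]},
    {"hand": 66, "offset": [20, 1, -80], "twist": [0, 0, 0]},
    {"hand": 66, "offset": [55, 2, -80], "twist": [0, 0, 0]},
    {"hand": 66, "offset": [95, 3, -80], "twist": [0, 0, 0]},
    {"hand": 66, "offset": [135, 4, -80], "twist": [0, 0, 0]},
    {"hand": 66, "offset": [175, 5, -80], "twist": [0, 0, 0]},
    {"hand": 66, "offset": [215, 6, -80], "twist": [0, 0, 0]},
    {"hand": 66, "offset": [250, 7, -80], "twist": [0, 0, 0]},
    {"hand": 66, "offset": [272, 8, -75], "twist": [0, 0, 0]},
    {"hand": 66, "offset": [280, 8, -65], "twist": [0, 0, 0]},
    {"hand": 66, "offset": [280, 8, -55], "twist": [0, 0, 0]},
    {"hand": 66, "offset": [280, 8, -55], "twist": [0, 0, 0]}
  ]
}}

```text
t: 37.12
eef_pos: [0.5452, 0.3099, 0.1616]
tcp_rot: [[0.001, 1.0, -0.003], [1.0, -0.001, -0.002], [-0.002, -0.003, -1.0]]
wrist_force: [0.7, -0.7, -0.9]
opening: 0.0664
```

```bash
python3 - <<'E'
from h import *
a=grab_frame('top');b=grab_frame('scene')
crop('',235,145,150,110,5,'t13.png',a);crop('',280,80,140,118,5,'s13.png',b)
s=state();print(s['eef_pos'],s['tcp_rot'],s['wrist_force'])
E
```

```text
[0.5461 0.3095 0.1634] [[ 0.0021  1.     -0.0014]
 [ 1.     -0.0021 -0.0007]
 [-0.0007 -0.0014 -1.    ]] [ 0.1267  0.0068 -0.2126]
```

View pics/s13.png

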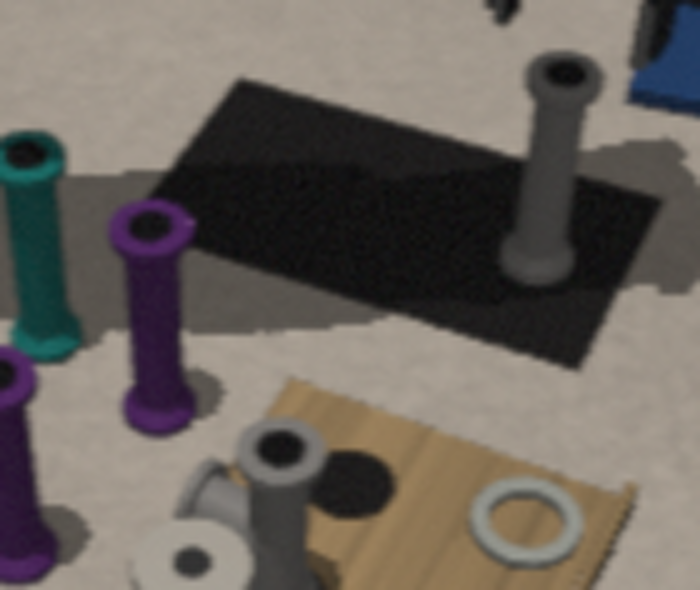

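View pics/t13.png

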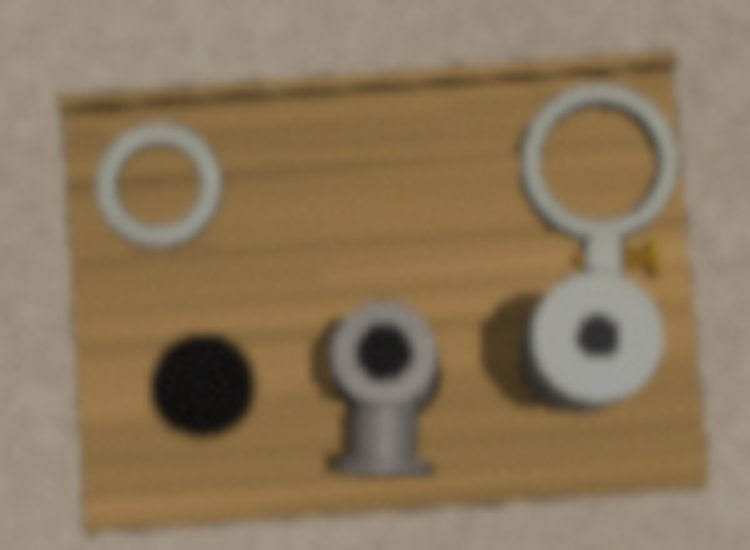

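The tee is back: top at (383,351) against (383,350) before. Now the nipple.

Emit:
{"api": "send_rows", "payload": {
  "series": [
    {"hand": 66, "offset": [1.8, -0.9, 15], "twist": [0, 0, -0.002]},
    {"hand": 66, "offset": [1.8, -0.9, 30], "twist": [0, 0, -0.002]},
    {"hand": 66, "offset": [1.8, -0.9, 39], "twist": [0, 0, -0.002]},
    {"hand": 66, "offset": [1.8, -0.9, 42.5], "twist": [0, 0, -0.002]},
    {"hand": 66, "offset": [1.8, -0.9, 42.5], "twist": [0, 0, -0.002]},
    {"hand": 34, "offset": [1.8, -0.9, 42.5], "twist": [0, 0, -0.002]},
    {"hand": 34, "offset": [1.8, -0.9, 42.5], "twist": [0, 0, -0.002]},
    {"hand": 34, "offset": [1.8, -0.9, 42.5], "twist": [0, 0, -0.002]},
    {"hand": 34, "offset": [1.8, -0.9, 42.5], "twist": [0, 0, -0.002]},
    {"hand": 34, "offset": [1.8, -0.9, 42.5], "twist": [0, 0, -0.002]},
    {"hand": 34, "offset": [1.8, -0.9, 42.5], "twist": [0, 0, -0.002]}
  ]
}}

```text
t: 38.13
eef_pos: [0.5455, 0.3116, 0.1221]
tcp_rot: [[0.0, 1.0, 0.0], [1.0, -0.0, 0.0], [0.0, 0.0, -1.0]]
wrist_force: [-1.8, -0.5, 8.2]
opening: 0.0373
```

Emit:
{"api": "send_rows", "payload": {
  "series": [
    {"hand": 34, "offset": [0, 0, -6], "twist": [0, 0, 0]},
    {"hand": 34, "offset": [0, 0, -20], "twist": [0, 0, 0]},
    {"hand": 34, "offset": [0, 0, -40], "twist": [0, 0, 0]},
    {"hand": 34, "offset": [-6, 0, -55], "twist": [0, 0, 0]},
    {"hand": 34, "offset": [-24, -1, -62], "twist": [0, 0, 0]},
    {"hand": 34, "offset": [-50, -3, -62], "twist": [0, 0, 0]},
    {"hand": 34, "offset": [-76, -4, -62], "twist": [0, 0, 0]},
    {"hand": 34, "offset": [-102, -6, -62], "twist": [0, 0, 0]},
    {"hand": 34, "offset": [-128, -7, -62], "twist": [0, 0, 0]},
    {"hand": 34, "offset": [-154, -9, -62], "twist": [0, 0, 0]},
    {"hand": 34, "offset": [-178, -10, -62], "twist": [0, 0, 0]},
    {"hand": 34, "offset": [-194, -11, -58], "twist": [0, 0, 0]},
    {"hand": 34, "offset": [-200.5, -11.5, -48], "twist": [0, 0, 0]},
    {"hand": 34, "offset": [-200.5, -11.5, -35], "twist": [0, 0, 0]},
    {"hand": 34, "offset": [-200.5, -11.5, -22], "twist": [0, 0, 0]},
    {"hand": 34, "offset": [-200.5, -11.5, -15], "twist": [0, 0, 0]},
    {"hand": 34, "offset": [-200.5, -11.5, -15], "twist": [0, 0, 0]},
    {"hand": 34, "offset": [-200.5, -11.5, -15], "twist": [0, 0, 0]}
  ]
}}

```text
t: 39.63
eef_pos: [0.5341, 0.1112, 0.1375]
tcp_rot: [[-0.0, 1.0, 0.0], [1.0, 0.0, 0.0], [0.0, 0.0, -1.0]]
wrist_force: [1.4, -0.3, -1.9]
opening: 0.0375
```

Emit:
{"api": "send_rows", "payload": {
  "series": [
    {"hand": 34, "offset": [-0.2, 0, 3], "twist": [0, 0, 0]},
    {"hand": 34, "offset": [-0.2, 0, 6], "twist": [0, 0, 0]},
    {"hand": 34, "offset": [-0.2, 0, 8], "twist": [0, 0, 0]},
    {"hand": 34, "offset": [-0.2, 0, 9.5], "twist": [0, 0, 0]},
    {"hand": 34, "offset": [-0.2, 0, 10.5], "twist": [0, 0, 0]},
    {"hand": 34, "offset": [-0.2, 0, 10.5], "twist": [0, 0, 0]}
  ]
}}

```text
t: 40.13
eef_pos: [0.5341, 0.1112, 0.1272]
tcp_rot: [[-0.0, 1.0, 0.0], [1.0, 0.0, 0.0], [0.0, 0.0, -1.0]]
wrist_force: [-0.0, -0.2, 0.6]
opening: 0.0374
```

Emit:
{"api": "send_rows", "payload": {
  "series": [
    {"hand": 34, "offset": [0, 0, 0.5], "twist": [0, 0, 0]},
    {"hand": 34, "offset": [0, 0, 0.8], "twist": [0, 0, 0]},
    {"hand": 34, "offset": [0, 0, 0.8], "twist": [0, 0, 0]}
  ]
}}

```text
t: 40.38
eef_pos: [0.5343, 0.1113, 0.1271]
tcp_rot: [[-0.0, 1.0, 0.001], [1.0, 0.0, 0.001], [0.001, 0.001, -1.0]]
wrist_force: [-3.2, -0.5, 11.7]
opening: 0.0373
```

Contact. I'll release, rise and move clear over the mat side for a final look.

Emit:
{"api": "send_rows", "payload": {
  "series": [
    {"hand": 45, "offset": [0, 0, 0], "twist": [0, 0, 0]},
    {"hand": 66, "offset": [0, 0, 0], "twist": [0, 0, 0]},
    {"hand": 66, "offset": [0, 0, 0], "twist": [0, 0, 0]},
    {"hand": 66, "offset": [0, 0, 0], "twist": [0, 0, 0]},
    {"hand": 66, "offset": [0, 0, -10], "twist": [0, 0, 0]},
    {"hand": 66, "offset": [0, 0, -35], "twist": [0, 0, 0]},
    {"hand": 66, "offset": [0, 0, -65], "twist": [0, 0, 0]},
    {"hand": 66, "offset": [10, -2, -95], "twist": [0, 0, 0]},
    {"hand": 66, "offset": [40, -10, -115], "twist": [0, 0, 0]},
    {"hand": 66, "offset": [80, -22, -120], "twist": [0, 0, 0]},
    {"hand": 66, "offset": [120, -35, -120], "twist": [0, 0, 0]},
    {"hand": 66, "offset": [160, -50, -120], "twist": [0, 0, 0]},
    {"hand": 66, "offset": [195, -65, -120], "twist": [0, 0, 0]},
    {"hand": 66, "offset": [220, -78, -120], "twist": [0, 0, 0]},
    {"hand": 66, "offset": [230, -80, -120], "twist": [0, 0, 0]},
    {"hand": 66, "offset": [230, -80, -120], "twist": [0, 0, 0]},
    {"hand": 66, "offset": [230, -80, -120], "twist": [0, 0, 0]}
  ]
}}

```text
t: 41.8
eef_pos: [0.4544, 0.3408, 0.2474]
tcp_rot: [[-0.0, 1.0, 0.002], [1.0, 0.0, 0.0], [0.0, 0.002, -1.0]]
wrist_force: [1.3, -1.4, -0.5]
opening: 0.0663
```

```bash
python3 - <<'E'
from h import *
a=grab_frame('top');b=grab_frame('scene')
a0=cv2.imread('pics/top0.png');b0=cv2.imread('pics/scene0.png')
def two(p,q,x,y,w,h,k,f): cv2.imwrite('pics/'+f,cv2.resize(np.hstack([p[y:y+h,x:x+w],q[y:y+h,x:x+w]]),None,fx=k,fy=k,interpolation=cv2.INTER_CUBIC))
two(a0,a,240,150,130,100,3,'cmp_t.png');two(b0,b,280,120,130,150,3,'cmp_s.png')
cv2.imwrite('pics/scene_end.png',b)
s=state();print(s['eef_pos'],s['wrist_force'],s['dq'])
E
```

```text
[0.4549 0.3398 0.2473] [-0.9285 -0.2165 -0.7927] [ 0.3788 -0.024  -0.1463  0.1288 -0.0802 -0.1914 -0.1079]
```

View pics/cmp_t.png

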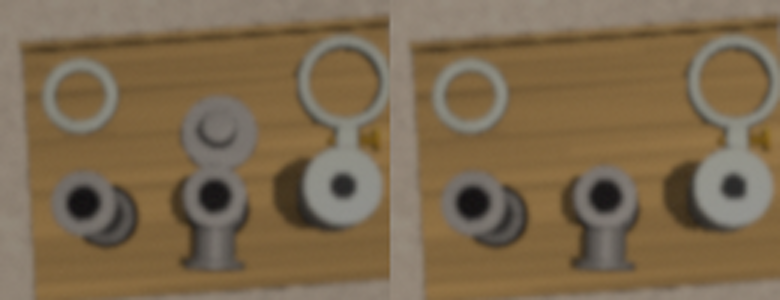

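View pics/cmp_s.png

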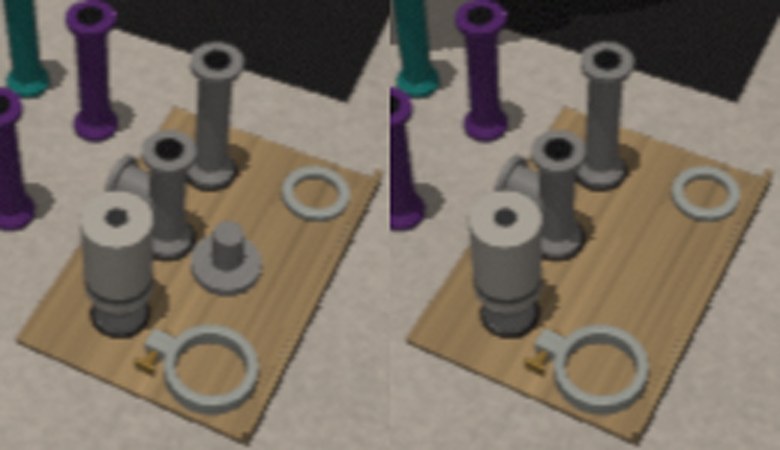

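View pics/scene_end.png

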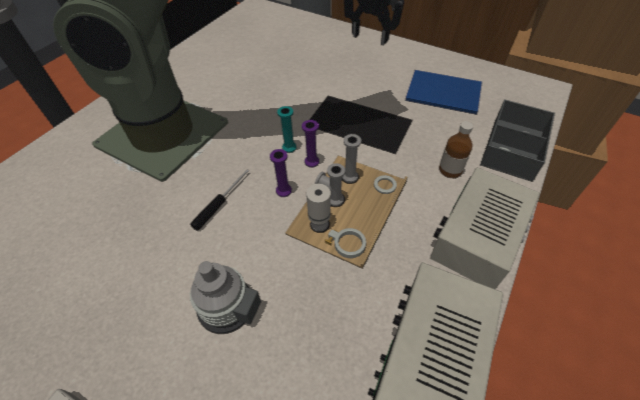

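Before and after match: the nipple, tee and gauge are in the same places, the ring, clamp and bottle are unmoved, and the blank is on the pump at (208,280). The robot is clear, so I'll hand in.

```bash
python3 -c "
from workcell import *
print(sign_off())"
```

```text
the job is handed in; nothing more can be done
None
```

The job is done and handed in at about 42 s of the 141 s allowed. I moved the nipple, tee and gauge to the mat. Then I set the blank on the pump inlet and put the gauge, tee and nipple back on their own spots.

- **Fittings:** all three stand upright on their original spots. They match the starting pictures to within about 1 mm, and the tee's branch still points to the robot.
- **Blank:** it lies flat on the inlet, with its post at (0.4755, -0.3055) against the inlet at (0.4748, -0.3052). It touched down at the expected height.
- **Left alone:** the ring, clamp, bottle and coloured look-alikes are unmoved, and the gripper was clear of everything at the end.

**Disagreements:**
- The blank's post top triangulated about 4 mm lower than the text says, both on the rack and on the pump. The disc outline fitted well, so I went by that.
- Setting the gauge on the mat pressed with 26 N, firmer than the 4–12 N of the other settings. That is below the limits and it stayed upright.

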